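Clear the strip-down bench: save the coolers, sweep the scrap, dump it with the pedal

TASK

Clear the strip-down unit: put every silver chip cooler from its deck into the blue parts tray, then take the scraper and, holding it, sweep all the loose scrap (green feet and dark blocks) along the deck until all of it lies on the yellow flap together. Put the scraper back upright in its stand, then press the red pedal right down to its stop with the gripper so that the flap tips all the scrap into the white bin, and let the pedal come back up. Do not pick the scrap up off the deck, and leave the hard drive, power supply and screwdriver where they are.

Things in the scene. Friction and masses are not known exactly. Their poses are not given: they have to be found in the camera images.
- unit: Strip-down bench unit, fixed: beige cabinet with white deck, yellow flap, white bin, pedal. Origin at table height below the middle of the line where deck and flap meet; x runs across the unit, y along it (deck towards +y; flap, bin and pedal towards -y), z up.
- deck_mid (a point): Middle of the white deck's top, 120 mm above the table, at unit (0, 125 mm). The flat deck spans unit y 0 to 250 mm, x -75 to 75 mm; grey rails 6 mm thick rise 15 mm above it on both long sides and at the +y end; it is open towards the flap.
- flap_mid (a point): Middle of the yellow flap's top when closed, at unit (0, -46 mm), 119 mm above the table (1 mm below the deck). The flap spans unit y -2 to -90 mm, x -73 to 73 mm; the side rails go on along it and a grey stop bar (unit y -92 to -98 mm, 23 mm above the deck) closes its far end.
- bin_mid (a point): Middle of the white bin's floor, at unit (0, -85 mm), 4 mm above the table. Inside the bin: unit y -4 to -166 mm, x -81 to 81 mm; side walls 34 mm, far wall 60 mm high. It reaches from under the flap outwards past the stop bar; the pedal is beyond it at unit y -215 mm.
- flap (a joint): Yellow trap flap, 146 x 88 mm, hinged along the deck's edge: 0 = level (closed), grows to 1.05 rad as its far edge tips down into the bin. Driven by the pedal through a linkage (3.5 times the pedal's angle).
- pedal (a joint): Steel pedal plate with a red pad, 150 x 50 mm, on a sprung hinge; 0 = up (plate rises 0.3 rad from the hinge towards its free end), 0.30 rad = down on its stop, plate level. Needs about 6 N on the pad to start and 14 N at the stop; springs back when released.
- pedal_pad (a point): Centre of the top face of the red pedal pad (60 x 50 mm), moves with the pedal: about 72 mm above the table when up, 38 mm when down.
- pedal_hinge (a point): Pedal hinge axis (parallel to the unit's y), 30 mm above the table, at the far end (unit's +x) of the plate; the pad lies 115 mm from it towards the unit's -x.
- tray: Blue open parts tray, fixed, outside 210 (its x) x 120 (its y) x 25 mm, walls and floor 5 mm. Origin at the centre of its underside.
- stand: Grey scraper stand, fixed, base 120 (its x) x 70 x 6 mm, with an upright slot along its x: inside 108 mm long and 12 mm wide, floor 6 mm and rim 40 mm above the table. Origin at the centre of its underside.
- scraper: Bench scraper standing upright in the stand: steel blade 80 (its x) x 4 (its y) x 60 mm high below an orange grip bar 80 x 18 x 26 mm (54 to 80 mm above the blade's lower edge). Origin at the middle of the blade's lower edge, z up. About 0.2 kg.
- cooler0: Small chip cooler to keep: silver fins on a copper base, 32 x 32 mm and 50 mm tall, about 90 g, standing on the deck (may be absent). Origin at the centre of its underside, z up through the fins.
- cooler1: Small chip cooler to keep: silver fins on a copper base, 32 x 32 mm and 50 mm tall, about 90 g, standing on the deck (may be absent). Origin at the centre of its underside, z up through the fins.
- cooler2: Small chip cooler to keep: silver fins on a copper base, 32 x 32 mm and 50 mm tall, about 90 g, standing on the deck (may be absent). Origin at the centre of its underside, z up through the fins.
- scrap0: Scrap case foot, green round disc, diameter 26 mm, 14 mm high, 12 g, lying on the deck (may be absent). Origin at the centre of its underside.
- scrap1: Scrap ferrite block, dark grey, 26 x 17 x 14 mm high, 20 g, lying on the deck (may be absent). Origin at the centre of its underside.
- scrap2: Scrap case foot, green round disc, diameter 26 mm, 14 mm high, 12 g, lying on the deck (may be absent). Origin at the centre of its underside.
- scrap3: Scrap ferrite block, dark grey, 26 x 17 x 14 mm high, 20 g, lying on the deck (may be absent). Origin at the centre of its underside.
- scrap4: Scrap case foot, green round disc, diameter 26 mm, 14 mm high, 12 g, lying on the deck (may be absent). Origin at the centre of its underside.
- scrap5: Scrap ferrite block, dark grey, 26 x 17 x 14 mm high, 20 g, lying on the deck (may be absent). Origin at the centre of its underside.
- scrap6: Scrap case foot, green round disc, diameter 26 mm, 14 mm high, 12 g, lying on the deck (may be absent). Origin at the centre of its underside.
- harddrive: Small hard drive near the robot's base, 100 x 70 x 9.5 mm, a bystander: leave it alone. Origin at the centre of its underside.
- psu: Power supply box beyond the unit, 140 x 150 x 86 mm, a bystander: leave it alone. Origin at the centre of its underside.
- screwdriver: Screwdriver near the robot's base, a bystander: leave it alone. Origin at the centre of its underside.

How it is judged:
By the outcome, as a careful person would: the job done as asked, in the order asked, and still so for the second after the job is handed in, with the robot touching nothing.
Of cooler0, cooler1, cooler2 only 2 to 3 are there at a start; the rules pass over those that are not, and their reading is None.
Of scrap0, scrap1, scrap2, scrap3, scrap4, scrap5, scrap6 only 4 to 7 are there at a start; the rules pass over those that are not, and their reading is None.
At some moment in a run one of cooler0, cooler1, cooler2 may be knocked a few centimetres aside while the robot is not near it.
Once in a run the grip may slacken for a moment while it holds something.
It also fails if it takes over 208 s, if anything falls off the work surface, if the arm or the gripper's body presses on something with over 40 N, if the wrist force passes 120 N, or if a joint passes its speed limit or range.

ROBOT

A 6-joint arm with a two-finger parallel gripper is mounted at the origin on the work surface. World frame = base frame: x ahead of the robot, y to its left, z up, the work surface at z = 0. Lengths are in m, angles in rad, forces in N, time in s.
With the tool pointing down it reaches from about 0.325 to 0.775 m from the base axis. Payload 5.5 kg.
Tool frame: the origin (TCP) lies at the very end of the fingers, on their centre line; the grasp point (between the pads) lies 19 mm behind it; x points along the fingers, y is the direction in which the jaws open and shut, and the axes are right-handed (so a half turn about x gives the same grasp; the last joint's range is limited). The gripper opens to 85 mm and grips with 20 to 120 N. Pads are 22 mm wide; open, the fingers measure 114 mm over their backs; the gripper's body (76 mm by 85 mm) begins 54 mm behind the grasp point. The pads swing forward as they close: fully open they stand 13 mm farther back than shut.
Start: joints at [1.164, 0.091, 1.231, -0, 1.82, -0.057], TCP at [0.206, 0.564, 0.231] pointing down, gripper open.
Joint ranges: [-2.87, 2.87], [-0.86, 2.18], [0.17, 2.46], [-1.51, 4.65], [0.06, 2.69], [-2.65, 2.65]. Speed limits (rad/s): [2.57, 2.57, 3.01, 3.14, 3.14, 3.14].

INTERFACE

Orientations are given as a unit quaternion [x, y, z, w].
In Python, from plant import bot gives the robot as it stands. The module is installed in compiled form; this text tells all that it offers.
- The arm moves only by the tool arm_command, never from a script. Its argument "rows" is a list of rows, each a list of 3 entries, a list of its own where there are three numbers: the shift along the tool's x, y, z in cm, then the turn, a rotation vector about the tool's x, y, z in rad, then the finger opening in cm, from 0 to 8.54. In form: [[[dx, dy, dz], [ax, ay, az], fingers], ...]. A call has 1 to 8 rows; each row shifts and turns the pose as measured when the row begins, along the tool's axes as they then stand; what a row does not reach is not made up. A row lasts 1/10 s, in which the tool goes at most 50 mm and 8.59 degrees, less where a joint would pass 70% of its speed; a pose out of reach is approached as far as the arm can. A call with a gripper value outside its range is refused whole. The fingers move at their own pace and stop on an object; the grip force is fixed at half the most. Time passes only in rows, so rows that do not move let the fingers close. It gives the time, the measured TCP pose, the force and the opening at its end, in the units of the state.
- bot.get_state(): the state, without advancing time (a new reading comes with each control period).
- bot.capture(name): name is "side" or "top"; returns a dict with "color" (384x512x3 uint8, red, green, blue), "range_z" (384x512 float32, m along the optical axis (not along the pixel's ray), 0 where there is no reading), "vertical_fov" (degrees; the focal length in pixels is half the picture's height over the tangent of half this angle, whatever the lens; pixels are square), "cx", "cy" (the principal point, pixels), "R" (3x3) and "t" (3): a world point X has camera coordinates R X + t. Camera axes: x right, y down, z forward; pixel columns grow to the right and rows downward; lengths in m; the calibration is good to about 2 mm. A picture is of the moment at which its call begins.
- bot.hand_in(): hands the job in, once; it reports no verdict.
The state is a dict: "t": time; "qpos": joint angles; "dq": joint speeds; "tau": joint torques, N m; "tcp_pos": TCP position; "eef_rot": TCP orientation; "ft_force": force on the tool from outside, world axes, zero at the start; "moment": the same for the moment, N m; "width": finger opening in m.
Only numpy, scipy, OpenCV 4.12 (cv2) and the standard library are available. Lean on these libraries where they do the work, as an engineer would, in place of code of your own. Each camera call takes 0.05 s, during which the arm holds its last target.

## Working session

There is one attempt and no reset: what is moved stays moved. The work goes in short steps, Python scripts to look and compute and a tool call to move; the robot and the scene stay as the last step left them, time stands still between calls to the robot, and variables do not carry over. Pictures are saved under pics/ and viewed, and the job is handed in when it is done.

Besides the shell and the picture viewer there is one more tool, called by a JSON object that holds its "name" and its "arguments". arm_command: Moves the arm, as the interface text tells. Its arguments: {"type":"object","properties":{"rows":{"type":"array"}},"required":["rows"]}

```bash
mkdir -p pics; ls; cat > h.py <<'E'
import numpy as np, cv2
from plant import bot
def cap(n,save=None):
    c=bot.capture(n)
    if save: cv2.imwrite('pics/'+save+'.png',cv2.cvtColor(c['color'],cv2.COLOR_RGB2BGR))
    return c
def cloud(c):
    h,w=c['range_z'].shape
    f=h/2/np.tan(np.radians(c['vertical_fov'])/2)
    v,u=np.mgrid[:h,:w]
    z=c['range_z']
    P=np.stack([(u-c['cx'])/f*z,(v-c['cy'])/f*z,z],-1)
    W=(P-np.array(c['t']).ravel())@np.array(c['R'])
    W[z==0]=np.nan
    return W
E
python3 - <<'E'
from h import *
for n in ['side','top']:
    c=cap(n,n+'0'); print(n,c['vertical_fov'],c['cx'],c['cy'],c['R'],c['t'])
    np.savez('pics/%s0.npz'%n,W=cloud(c),color=c['color'])
print(bot.get_state())
E
```

```text
pics
side 52.29512326859325 254.25589421554386 184.3515175443085 [[-0.97347742 -0.22877459  0.00197458]
 [-0.14197544  0.5973184  -0.78933751]
 [ 0.17940091 -0.76868258 -0.61395635]] [0.53207077 0.14504881 0.96714505]
top 49.34135373605153 257.7544817447281 192.48724828166138 [[ 0.00929274 -0.99992506 -0.00797019]
 [-0.99770393 -0.00873678 -0.0671605 ]
 [ 0.06708583  0.00857599 -0.99771035]] [0.01120129 0.53262211 1.28340896]
{'t': 0.1, 'qpos': array([ 1.16427684e+00,  9.17983434e-02,  1.23178848e+00,  5.35239232e-06,
        1.81981998e+00, -5.67137564e-02]), 'dq': array([ 0.00091658, -0.00288618, -0.00148143,  0.00260267, -0.00185814,
       -0.00292988]), 'tau': array([ 2.19330264e-03, -4.60218716e+01, -4.19214928e+01, -1.38777973e-04,
        1.07341551e-02, -1.11307537e-05]), 'tcp_pos': array([0.205532  , 0.56341697, 0.23024211]), 'eef_rot': array([ 0.12242105,  0.69646758, -0.12366875,  0.69616954]), 'ft_force': array([ 0.71007128, -0.19342123,  0.17573128]), 'moment': array([ 0.01856985,  0.06530669, -0.02872648]), 'width': 0.08542849487130486}
```

View pics/top0.png

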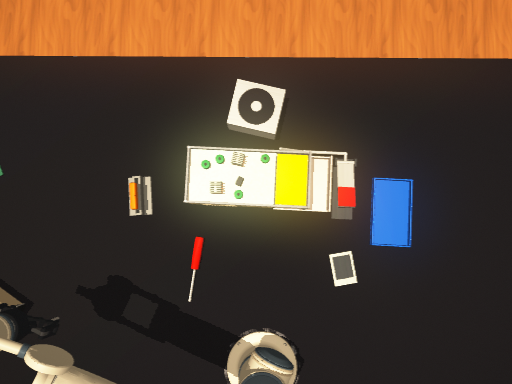

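View pics/side0.png

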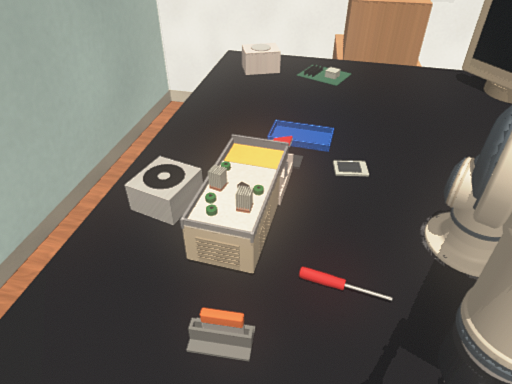

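The top view shows the deck around (230,177), with 4 green feet at (206,164), (220,159), (265,158) and (238,194), and a dark block at (240,182). There are two coolers at (238,158) and (217,188). The flap is at (292,180), the pad at (346,196), the tray at (392,212) and the stand at (140,195). Next I measure these.

```bash
python3 - <<'E'
from h import *
d=np.load('pics/top0.npz');W=d['W'];C=d['color'];
hsv=cv2.cvtColor(C,cv2.COLOR_RGB2HSV);H,S,V=[hsv[...,i].astype(int) for i in range(3)]
def rect(m,name,box=None):
    m=m&np.isfinite(W[...,0])
    if box: 
        b=np.zeros_like(m);b[box[1]:box[3],box[0]:box[2]]=1;m&=b
    n,l,st,ce=cv2.connectedComponentsWithStats(m.astype(np.uint8))
    for i in range(1,n):
        if st[i,4]<12: continue
        p=W[l==i]; r=cv2.minAreaRect(p[:,:2].astype(np.float32)*1000)
        print(name,ce[i].round(1),st[i,4],'med',np.median(p,0).round(4),'mean',p.mean(0).round(4),'rect mm',np.round(r[0],1),np.round(r[1],1),round(r[2],1))
rect((H>22)&(H<35)&(S>150)&(V>120),'yellow',(180,140,350,220))
rect(((H<5)|(H>175))&(S>150)&(V>100),'red',(325,140,370,220))
rect((H>100)&(H<125)&(S>120)&(V>80),'blue',(360,170,420,255))
rect((H>5)&(H<20)&(S>150)&(V>100),'orange',(110,160,170,230))
rect((H>45)&(H<85)&(S>100)&(V>40),'green',(180,140,280,215))
Z=W[...,2]
rect((Z>0.15),'cool',(180,140,280,215))
rect((V<90)&(S<120)&(Z>.11),'dark',(190,152,272,205))
rect((Z>0.11)&(Z<.17),'unit',(170,140,350,220))
rect((Z>0.032)&(Z<.05),'stand',(110,160,170,230))
rect((Z>0.002)&(Z<.12),'standall',(110,160,170,230))
rect((Z>0.06),'psu',(210,60,300,142))
E
python3 - <<'E'
import cv2
a=cv2.imread('pics/top0.png')[135:225,120:420]
cv2.imwrite('pics/crop0.png',cv2.resize(a,None,fx=2.6,fy=2.6,interpolation=cv2.INTER_CUBIC))
E
```

```text
yellow [291.3 179.1] 1591 med [ 0.5653 -0.0802  0.1189] mean [ 0.5654 -0.081   0.1172] rect mm [566.2 -86.8] [101.5 148.8] 87.7
red [346.5 196.3] 341 med [ 0.5204 -0.2491  0.0713] mean [ 0.52   -0.2496  0.0682] rect mm [ 519.7 -256.6] [69.3 57.8] 89.3
blue [391.2 212. ] 2827 med [ 0.4759 -0.4016  0.0057] mean [ 0.476  -0.4008  0.008 ] rect mm [ 477.4 -402.7] [133.6 214.9] 87.4
orange [133.7 195.5] 133 med [0.5172 0.3812 0.0823] mean [0.5164 0.3843 0.0784] rect mm [515.8 386.5] [74.9 43.9] 28.5
green [219.5 158.5] 51 med [0.6202 0.1262 0.1333] mean [0.6209 0.1252 0.1332] rect mm [621.  125.1] [20.3 20.6] 88.3
green [264.7 158.1] 49 med [ 0.6229 -0.0047  0.1332] mean [ 0.6231 -0.0039  0.1335] rect mm [623.4  -3.3] [23.2 20. ] 0.5
green [205.6 163.9] 50 med [0.6049 0.164  0.1335] mean [0.605  0.1647 0.1334] rect mm [605.1 165.2] [22.  21.8] 61.8
green [238.4 194. ] 48 med [0.5199 0.0696 0.1341] mean [0.52   0.0699 0.1336] rect mm [519.9  69.6] [23.  19.9] 1.5
cool [237.2 157.4] 138 med [0.6203 0.0731 0.1675] mean [0.6198 0.0727 0.1656] rect mm [619.6  73.1] [31.5 33. ] 76.5
cool [214.6 
[... 719 characters left out ...]
184.2] 13 med [0.5562 0.4672 0.0027] mean [0.5557 0.4656 0.0035] rect mm [555.6 464.1] [10.7 21.5] 23.5
standall [164.7 202.8] 17 med [0.4978 0.3083 0.0032] mean [0.4983 0.3088 0.0035] rect mm [498.6 310.6] [13.6 22.6] 33.9
standall [124.4 205.4] 12 med [0.4903 0.4343 0.0035] mean [0.489  0.4355 0.004 ] rect mm [489.  436.7] [14.8 18.4] 68.0
standall [118.1 211.6] 17 med [0.4681 0.4523 0.0035] mean [0.4694 0.4549 0.0036] rect mm [471.2 456.9] [18.9 22.2] 0.5
standall [163.3 222.7] 12 med [0.435  0.311  0.0036] mean [0.436  0.3116 0.0036] rect mm [436.5 312.8] [ 9.4 19.1] 0.6
psu [255.5 106.9] 2381 med [0.7843 0.0238 0.0864] mean [0.7844 0.0246 0.0859] rect mm [787.1  23.8] [150.9 141.1] 77.2
```

View pics/crop0.png

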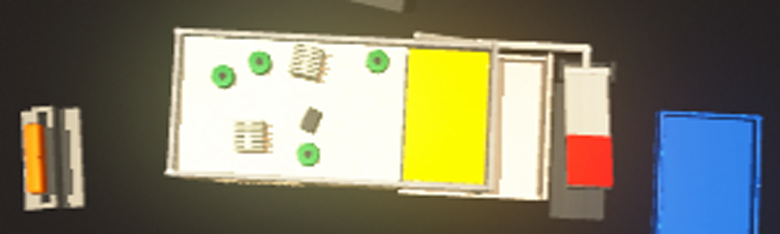

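```bash
cat >> h.py <<'E'
from scipy.spatial.transform import Rotation as Ro
from scipy.optimize import minimize
def pose():
    s=bot.get_state(); return s,np.array(s['tcp_pos']),Ro.from_quat(s['eef_rot'])
def goalR(yaw_deg):
    "tool x down, tool y horizontal at yaw from world x"
    a=np.radians(yaw_deg); x=np.array([0,0,-1.]);y=np.array([np.cos(a),np.sin(a),0]);return Ro.from_matrix(np.c_[x,y,np.cross(x,y)])
def plan(target,yaw,tag=''):
    s,p,R=pose()
    d=R.inv().apply(np.array(target)-p)*100
    r=(R.inv()*goalR(yaw)).as_rotvec()
    # shift in goal frame once aligned
    dg=goalR(yaw).inv().apply(np.array(target)-p)*100
    print(tag,'t',round(s['t'],2),'pos',p.round(4),'d_cm(tool)',d.round(2),'rot',r.round(4),'deg',np.degrees(np.linalg.norm(r)).round(2),'d_cm(goalframe)',dg.round(2),'w',round(s['width'],4),'F',np.round(s['ft_force'],1))
def stat():
    s,p,R=pose(); y=R.as_matrix()[:,1]; x=R.as_matrix()[:,0]
    print('t',round(s['t'],2),'p',p.round(4),'yaw',np.degrees(np.arctan2(y[1],y[0])).round(2),'xax',x.round(3),'w',round(s['width'],4),'F',np.round(s['ft_force'],1),'q',np.round(s['qpos'],2))
E
python3 - <<'E'
from h import *
stat()
d=np.load('pics/top0.npz');W=d['W'];C=d['color']
hsv=cv2.cvtColor(C,cv2.COLOR_RGB2HSV);H,S,V=[hsv[...,i].astype(int) for i in range(3)]
Z=W[...,2];B=np.zeros(Z.shape,bool);B[140:220,175:325]=1
rail=B&(Z>.1295)&(Z<.139)&(S<80)
p=W[rail][:,:2]
# nominal rails: centre lines x=+-78 , y=253 ; robust fit
def cost(v):
    th=v[2];ux=np.array([np.cos(th),np.sin(th)]);uy=np.array([-np.sin(th),np.cos(th)])
    q=(p-v[:2])@np.c_[ux,uy]
    e=np.min(np.abs(np.c_[q[:,0]-.078,q[:,0]+.078,q[:,1]-.253]),1)
    return np.minimum(e,.008).sum()
best=None
for x0 in (.555,.565,.575):
  for th in (-.06,-.04,-.02):
    r=minimize(cost,[x0,-.035,th],method='Nelder-Mead',options=dict(xatol=1e-5,fatol=1e-6,maxiter=2000))
    if best is None or r.fun<best.fun: best=r
v=best.x;print('unit',v,np.degrees(v[2]),best.fun/len(p),len(p))
yel=B&(H>22)&(H<35)&(S>150)&(V>120)&(Z>.115)
U=lambda P:(np.asarray(P)[...,:2]-v[:2])@np.array([[np.cos(v[2]),-np.sin(v[2])],[np.sin(v[2]),np.cos(v[2])]])
q=U(W[yel]);print('yellow unit range',np.percentile(q,[2,98],axis=0))
for n,P in dict(g1=(.621,.1252),g2=(.6231,-.0039),g3=(.605,.1647),g4=(.52,.0699),c1=(.6198,.0727),c2=(.5384,.1339),red=(.520,-.2496)).items(): print(n,(U(P)*1000).round(1))
m=B&(V<110)&(Z>.128)&(Z<.14); n,l,st,ce=cv2.connectedComponentsWithStats(m.astype(np.uint8))
for i in range(1,n):
    if st[i,4]>5: a=W[l==i].mean(0);print('dark',ce[i],st[i,4],a.round(4),(U(a)*1000).round(1))
# height view of deck objects: any low objects
q=U(W);ins=B&(abs(q[...,0])<.072)&(q[...,1]<.246)&(q[...,1]>-.088)&(Z>.127)
n,l,st,ce=cv2.connectedComponentsWithStats(ins.astype(np.uint8))
for i in range(1,n):
    if st[i,4]>5: print('high',ce[i].round(1),st[i,4],(U(W[l==i].mean(0))*1000).round(1),W[l==i][:,2].max().round(3))
E
python3 - <<'E'
import cv2
a=cv2.imread('pics/side0.png')
cv2.imwrite('pics/crop1.png',cv2.resize(a[130:270,170:300],None,fx=4,fy=4,interpolation=cv2.INTER_CUBIC))
E
```

```text
t 0.1 p [0.2055 0.5634 0.2302] yaw 69.96 xax [-0.001 -0.002 -1.   ] w 0.0854 F [ 0.7 -0.2  0.2] q [ 1.16  0.09  1.23  0.    1.82 -0.06]
unit [ 0.56672314 -0.03449757 -0.0386052 ] -2.2119150219372976 0.002406603625881598 758
yellow unit range [[-0.07006768 -0.08847911]
 [ 0.0697792  -0.00334098]]
g1 [ 48.1 161.7]
g2 [55.2 32.8]
g3 [ 30.6 200.5]
g4 [-50.7 102.5]
c1 [ 48.9 109.2]
c2 [-34.8 167.2]
red [ -38.4 -216.7]
high [237.4 158.1] 163 [ 47.5 108.8] 0.175
high [219.1 158.8] 65 [ 47.2 162.7] 0.138
high [264.6 158.1] 63 [55.2 33.2] 0.139
high [205.  163.8] 65 [ 30.9 202.2] 0.138
high [238.8 180.8] 57 [-13.2 103.4] 0.138
high [215.2 186.7] 154 [-35.2 166.2] 0.176
high [237.8 193.8] 62 [-50.4 104.2] 0.14
```

View pics/crop1.png

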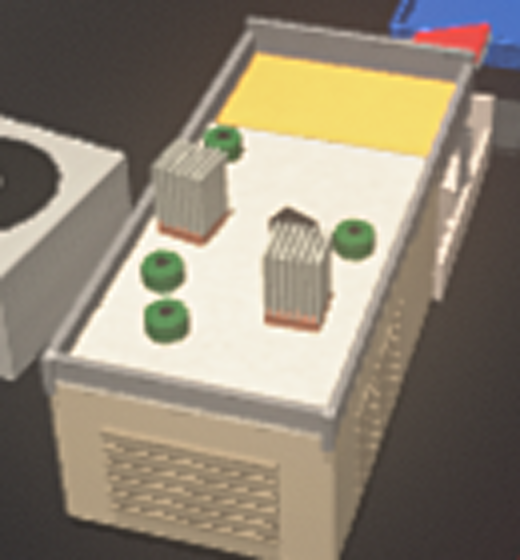

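```bash
cat >> h.py <<'E'
def rows(target,yaw,w=None,step=4.0,st=.14):
    s,p,R=pose(); T=goalR(yaw); rv=(R.inv()*T).as_rotvec()
    D=np.array(target)-p
    n=int(max(1,np.ceil(np.linalg.norm(D)*100/step),np.ceil(np.linalg.norm(rv)/st)))
    stat()
    out=[]
    for i in range(n):
        Ri=R*Ro.from_rotvec(rv*i/n)
        d=Ri.inv().apply(D/n)*100
        out.append([d.round(2).tolist(),(rv/n).round(3).tolist(),w])
    print(n)
    for o in out: print(str(o).replace(' ',''))
U0=np.array([.5667,-.0345]);TH=-.0386
def u2w(x,y): return U0+np.array([np.cos(TH)*x-np.sin(TH)*y,np.sin(TH)*x+np.cos(TH)*y])
E
python3 -c "
from h import *
rows([.6198,.0727,.22],-13.5,8.5)"
```

```text
t 0.1 p [0.2055 0.5634 0.2302] yaw 69.96 xax [-0.001 -0.002 -1.   ] w 0.0854 F [ 0.7 -0.2  0.2] q [ 1.16  0.09  1.23  0.    1.82 -0.06]
17
[[0.06,-1.88,3.28],[0.086,0.0,0.0],8.5]
[[0.06,-1.59,3.43],[0.086,0.0,0.0],8.5]
[[0.06,-1.29,3.55],[0.086,0.0,0.0],8.5]
[[0.06,-0.98,3.65],[0.086,0.0,0.0],8.5]
[[0.06,-0.67,3.72],[0.086,0.0,0.0],8.5]
[[0.06,-0.34,3.76],[0.086,0.0,0.0],8.5]
[[0.06,-0.02,3.78],[0.086,0.0,0.0],8.5]
[[0.06,0.3,3.77],[0.086,0.0,0.0],8.5]
[[0.06,0.62,3.73],[0.086,0.0,0.0],8.5]
[[0.06,0.94,3.66],[0.086,0.0,0.0],8.5]
[[0.06,1.25,3.57],[0.086,0.0,0.0],8.5]
[[0.06,1.55,3.45],[0.086,0.0,0.0],8.5]
[[0.06,1.84,3.3],[0.086,0.0,0.0],8.5]
[[0.06,2.11,3.13],[0.086,0.0,0.0],8.5]
[[0.06,2.37,2.94],[0.086,0.0,0.0],8.5]
[[0.06,2.62,2.72],[0.086,0.0,0.0],8.5]
[[0.06,2.84,2.49],[0.086,0.0,0.0],8.5]
```

{"name": "arm_command", "arguments": {"rows": [[[0, -1.9, 3.3], [0.086, 0, 0], 8.5], [[0, -1.6, 3.4], [0.086, 0, 0], 8.5], [[0, -1.3, 3.6], [0.086, 0, 0], 8.5], [[0, -1.0, 3.7], [0.086, 0, 0], 8.5], [[0, -0.7, 3.7], [0.086, 0, 0], 8.5], [[0, -0.3, 3.8], [0.086, 0, 0], 8.5], [[0, 0, 3.8], [0.086, 0, 0], 8.5], [[0, 0.3, 3.8], [0.086, 0, 0], 8.5]]}}

```text
t: 0.9
tcp_pos: [0.4016, 0.3232, 0.2243]
eef_rot: [0.352, 0.612, -0.36, 0.61]
ft_force: [0.5, 0.9, 0.7]
width: 0.0847
```

{"name": "arm_command", "arguments": {"rows": [[[0, 0.6, 3.7], [0.086, 0, 0], 8.5], [[0, 0.9, 3.7], [0.086, 0, 0], 8.5], [[0, 1.3, 3.6], [0.086, 0, 0], 8.5], [[0, 1.6, 3.5], [0.086, 0, 0], 8.5], [[0, 1.8, 3.3], [0.086, 0, 0], 8.5], [[0, 2.1, 3.1], [0.086, 0, 0], 8.5], [[0, 2.4, 2.9], [0.086, 0, 0], 8.5], [[0, 2.6, 2.7], [0.086, 0, 0], 8.5]]}}

```text
t: 1.7
tcp_pos: [0.5941, 0.0739, 0.2205]
eef_rot: [-0.542, -0.447, 0.553, -0.447]
ft_force: [0.5, 0.5, 0.1]
width: 0.0849
```

```bash
python3 -c "
from h import *
cap('side','s1')
rows([.6198,.0727,.20],-13.5,8.5)"
```

```text
t 1.75 p [0.5964 0.0689 0.2193] yaw -12.09 xax [-0.013 -0.013 -1.   ] w 0.0851 F [-4.2 -3.4 -1.5] q [ 0.07  0.1   1.24 -0.01  1.81  0.27]
1
[[1.89,2.23,-0.89],[0.025,0.015,0.01],8.5]
```

View pics/s1.png

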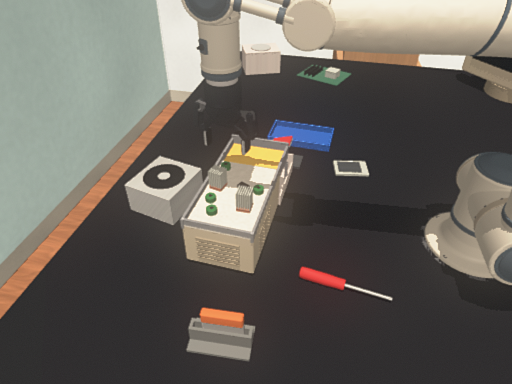

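The hand hangs over the deck near cooler (218,178), and nothing has been disturbed. I'll align it and then descend.

{"name": "arm_command", "arguments": {"rows": [[[1.0, 1.3, -0.5], [0.013, 0.008, 0.005], 8.5], [[0.5, 0.9, -0.4], [0.012, 0.007, 0.005], 8.5], [[0, 0, 0], [0, 0, 0], 8.5]]}}

```text
t: 2.05
tcp_pos: [0.6209, 0.0702, 0.2014]
eef_rot: [-0.556, -0.437, 0.557, -0.436]
ft_force: [-0.7, 0.7, -1.1]
width: 0.0849
```

```bash
python3 -c "
from h import *
c=cap('top','t1');W=cloud(c);Z=W[...,2]
rows([.6198,.0727,.143],-13.5,8.5,step=2)"; python3 - <<'E'
import cv2
a=cv2.imread('pics/t1.png')[100:230,150:420]
cv2.imwrite('pics/t1c.png',cv2.resize(a,None,fx=2.8,fy=2.8,interpolation=cv2.INTER_CUBIC))
E
```

```text
t 2.1 p [0.6205 0.0704 0.2016] yaw -13.79 xax [-0.003 -0.    -1.   ] w 0.0849 F [-0.5 -0.3  0. ] q [ 0.06  0.16  1.21 -0.    1.78  0.3 ]
3
[[1.95,-0.03,-0.07],[-0.002,0.0,0.001],8.5]
[[1.95,-0.04,-0.07],[-0.002,0.0,0.001],8.5]
[[1.95,-0.04,-0.07],[-0.002,0.0,0.001],8.5]
```

View pics/t1c.png

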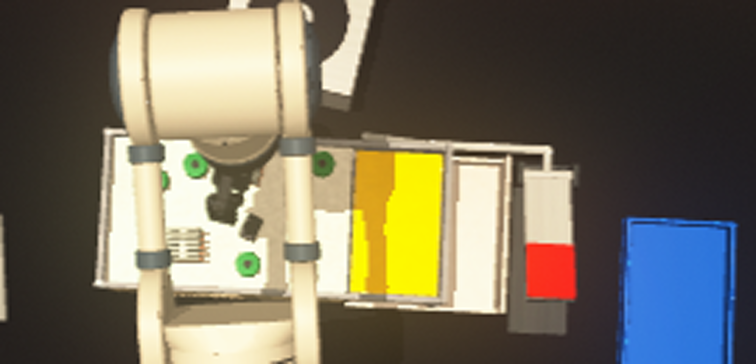

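The arm hides cooler 1 from the top view; everything else is unchanged. Descending and closing.

{"name": "arm_command", "arguments": {"rows": [[[2.0, 0, -0.1], [0, 0, 0], 8.5], [[2.0, 0, -0.1], [0, 0, 0], 8.5], [[1.9, 0, 0], [0, 0, 0], 8.5], [[0, 0, 0], [0, 0, 0], 8.5], [[0, 0, 0], [0, 0, 0], 2.0], [[0, 0, 0], [0, 0, 0], 2.0], [[0, 0, 0], [0, 0, 0], 2.0], [[0, 0, 0], [0, 0, 0], 2.0]]}}

```text
t: 2.9
tcp_pos: [0.6198, 0.077, 0.1495]
eef_rot: [0.556, 0.438, -0.553, 0.44]
ft_force: [-0.4, 0.7, -0.5]
width: 0.0309
```

{"name": "arm_command", "arguments": {"rows": [[[0, 0, 0], [0, 0, 0], 2.0], [[0, 0, 0], [0, 0, 0], 2.0], [[0, 0, 0], [0, 0, 0], 2.0]]}}

```text
t: 3.2
tcp_pos: [0.6201, 0.0769, 0.1506]
eef_rot: [0.556, 0.438, -0.552, 0.44]
ft_force: [-0.1, 0.7, -1.4]
width: 0.0307
```

```bash
python3 -c "
from h import *
stat();cap('side','s2')"; python3 - <<'E'
import cv2
a=cv2.imread('pics/s2.png')
cv2.imwrite('pics/s2c.png',cv2.resize(a[80:270,150:330],None,fx=3,fy=3,interpolation=cv2.INTER_CUBIC))
E
```

```text
t 3.2 p [0.6201 0.0769 0.1506] yaw -13.27 xax [ 0.007  0.    -1.   ] w 0.0307 F [-0.1  0.7 -1.4] q [ 0.07  0.15  1.31 -0.    1.68  0.3 ]
```

View pics/s2c.png

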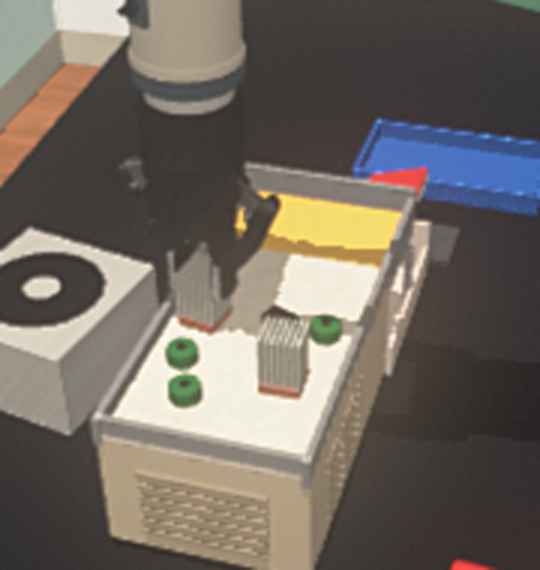

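The gripper holds cooler 1 with the width at 31 mm. Lifting.

{"name": "arm_command", "arguments": {"rows": [[[-1.5, 0, 0], [0, 0, 0], 2.0], [[-2.5, 0, 0], [0, 0, 0], 2.0], [[-2.5, 0, 0], [0, 0, 0], 2.0], [[-0.5, 0, 0], [0, 0, 0], 2.0]]}}

```text
t: 3.65
tcp_pos: [0.6187, 0.0766, 0.2231]
eef_rot: [0.555, 0.438, -0.554, 0.439]
ft_force: [0.2, 0.8, -0.6]
width: 0.0309
```

```bash
python3 -c "
from h import *
rows([.525,-.403,.21],-2.6,2.0,step=4)"
```

```text
t 3.65 p [0.6187 0.0766 0.2231] yaw -13.29 xax [ 0.003  0.    -1.   ] w 0.0309 F [ 0.2  0.8 -0.6] q [0.07 0.15 1.18 0.   1.81 0.3 ]
13
[[0.1,0.15,3.76],[-0.014,-0.0,-0.0],2.0]
[[0.1,0.09,3.76],[-0.014,-0.0,-0.0],2.0]
[[0.1,0.04,3.76],[-0.014,-0.0,-0.0],2.0]
[[0.1,-0.02,3.76],[-0.014,-0.0,-0.0],2.0]
[[0.1,-0.07,3.76],[-0.014,-0.0,-0.0],2.0]
[[0.1,-0.12,3.76],[-0.014,-0.0,-0.0],2.0]
[[0.1,-0.18,3.76],[-0.014,-0.0,-0.0],2.0]
[[0.1,-0.23,3.75],[-0.014,-0.0,-0.0],2.0]
[[0.1,-0.29,3.75],[-0.014,-0.0,-0.0],2.0]
[[0.1,-0.34,3.74],[-0.014,-0.0,-0.0],2.0]
[[0.1,-0.39,3.74],[-0.014,-0.0,-0.0],2.0]
[[0.1,-0.45,3.73],[-0.014,-0.0,-0.0],2.0]
[[0.1,-0.5,3.73],[-0.014,-0.0,-0.0],2.0]
```

{"name": "arm_command", "arguments": {"rows": [[[0.1, 0.1, 2.5], [-0.014, 0, 0], 2.0], [[0.1, 0.1, 3.8], [-0.014, 0, 0], 2.0], [[0.1, 0, 3.8], [-0.014, 0, 0], 2.0], [[0.1, 0, 3.8], [-0.014, 0, 0], 2.0], [[0.1, -0.1, 3.8], [-0.014, 0, 0], 2.0], [[0.1, -0.1, 3.8], [-0.014, 0, 0], 2.0], [[0.1, -0.2, 3.8], [-0.014, 0, 0], 2.0], [[0.1, -0.2, 3.8], [-0.014, 0, 0], 2.0]]}}

```text
t: 4.45
tcp_pos: [0.5632, -0.2136, 0.2152]
eef_rot: [0.528, 0.472, -0.523, 0.474]
ft_force: [-0.0, -0.3, -1.0]
width: 0.0308
```

{"name": "arm_command", "arguments": {"rows": [[[0.1, -0.3, 3.8], [-0.014, 0, 0], 2.0], [[0.1, -0.3, 3.8], [-0.014, 0, 0], 2.0], [[0.1, -0.4, 3.8], [-0.014, 0, 0], 2.0], [[0.1, -0.4, 3.0], [-0.014, 0, 0], 2.0], [[0.1, -0.5, 2.0], [-0.014, 0, 0], 2.0], [[0, -0.3, 1.0], [0, 0, 0], 2.0], [[0, 0, 0], [0, 0, 0], 2.0]]}}

```text
t: 5.15
tcp_pos: [0.5224, -0.3974, 0.2056]
eef_rot: [0.511, 0.49, -0.508, 0.49]
ft_force: [-0.1, 0.8, -0.5]
width: 0.0309
```

```bash
python3 -c "
from h import *
rows([.525,-.403,.06],-2.6,2.0,step=3);c=cap('side','s3');stat()"
```

```text
t 5.15 p [ 0.5224 -0.3974  0.2056] yaw -2.27 xax [ 0.003  0.004 -1.   ] w 0.0309 F [-0.1  0.8 -0.5] q [-0.7   0.24  1.11  0.    1.79 -0.66]
5
[[2.91,0.05,0.12],[0.001,-0.001,-0.0],2.0]
[[2.91,0.05,0.12],[0.001,-0.001,-0.0],2.0]
[[2.91,0.05,0.12],[0.001,-0.001,-0.0],2.0]
[[2.91,0.05,0.12],[0.001,-0.001,-0.0],2.0]
[[2.91,0.06,0.11],[0.001,-0.001,-0.0],2.0]
t 5.2 p [ 0.5228 -0.3966  0.2056] yaw -2.22 xax [ 0.003  0.005 -1.   ] w 0.0309 F [-0.   0.7 -1.3] q [-0.7   0.24  1.11  0.01  1.79 -0.66]
```

View pics/s3.png

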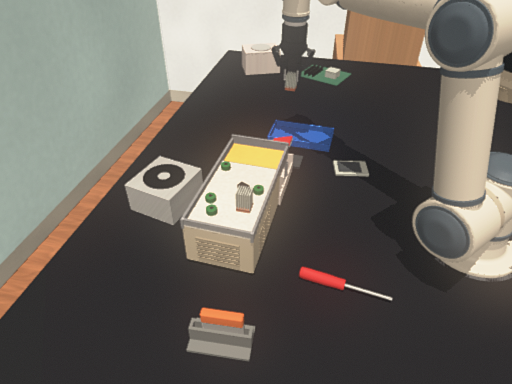

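Cooler 1 is held at (291,78), high over the tray. Lowering.

{"name": "arm_command", "arguments": {"rows": [[[2.5, 0.1, 0.2], [0, 0, 0], 2.0], [[3.0, 0.1, 0.2], [0, 0, 0], 2.0], [[3.0, 0, 0.1], [0, 0, 0], 2.0], [[3.0, 0, 0.1], [0, 0, 0], 2.0], [[2.0, 0, 0], [0, 0, 0], 2.0], [[0.8, 0, 0], [0, 0, 0], 2.0], [[0.5, 0, 0], [0, 0, 0], 2.0], [[0.3, 0, 0], [0, 0, 0], 2.0]]}}

```text
t: 6.0
tcp_pos: [0.5324, -0.3921, 0.0552]
eef_rot: [0.511, 0.491, -0.504, 0.495]
ft_force: [0.2, 0.7, -1.2]
width: 0.031
```

```bash
python3 -c "
from h import *
rows([.525,-.403,.036],-2.6,2.0,step=3)"
```

```text
t 6.0 p [ 0.5324 -0.3921  0.0552] yaw -1.64 xax [ 0.011  0.003 -1.   ] w 0.031 F [ 0.2  0.7 -1.2] q [-0.69  0.28  1.33  0.01  1.52 -0.66]
1
[[1.91,-0.73,1.12],[0.017,-0.003,-0.011],2.0]
```

{"name": "arm_command", "arguments": {"rows": [[[0.6, -0.4, 0.6], [0.01, 0, -0.006], 2.0], [[0.6, -0.3, 0.5], [0.007, 0, -0.005], 2.0], [[0.4, 0, 0], [0, 0, 0], 2.0], [[0.2, 0, 0], [0, 0, 0], 2.0], [[0.2, 0, 0], [0, 0, 0], 2.0]]}}

```text
t: 6.5
tcp_pos: [0.5262, -0.4053, 0.038]
eef_rot: [0.513, 0.487, -0.511, 0.489]
ft_force: [0.2, 0.7, -0.6]
width: 0.0306
```

```bash
python3 -c "
from h import *
rows([.525,-.403,.036],-2.6,2.0,step=3)"
```

```text
t 6.5 p [ 0.5262 -0.4053  0.038 ] yaw -2.72 xax [ 0.004 -0.001 -1.   ] w 0.0306 F [ 0.2  0.7 -0.6] q [-0.71  0.3   1.34  0.    1.5  -0.66]
1
[[0.2,-0.13,-0.22],[-0.002,0.001,-0.004],2.0]
```

{"name": "arm_command", "arguments": {"rows": [[[0.2, 0, 0], [0, 0, 0], 2.0], [[0.1, 0, 0], [0, 0, 0], 2.0], [[0, 0, 0], [0, 0, 0], 2.0]]}}

```text
t: 6.8
tcp_pos: [0.5262, -0.4053, 0.0347]
eef_rot: [0.513, 0.487, -0.511, 0.489]
ft_force: [0.3, -0.0, -0.2]
width: 0.031
```

```bash
python3 -c "
from h import *
rows([.525,-.403,.036],-2.6,2.0,step=3)"
```

```text
t 6.8 p [ 0.5262 -0.4053  0.0347] yaw -2.73 xax [ 0.005 -0.001 -1.   ] w 0.031 F [ 0.3 -0.  -0.2] q [-0.71  0.31  1.34  0.    1.49 -0.66]
1
[[-0.13,-0.13,-0.22],[-0.002,0.001,-0.005],2.0]
```

{"name": "arm_command", "arguments": {"rows": [[[0, 0, 0], [0, 0, 0], 5.5], [[0, 0, 0], [0, 0, 0], 5.5], [[0, 0, 0], [0, 0, 0], 5.5], [[-1, 0, 0], [0, 0, 0], 5.5], [[-3, 0, 0], [0, 0, 0], 5.5], [[-4, 0, 0], [0, 0, 0], 8.5], [[-4, 0, 0], [0, 0, 0], 8.5], [[-4, 0, 0], [0, 0, 0], 8.5]]}}

```text
t: 7.6
tcp_pos: [0.5233, -0.4029, 0.1947]
eef_rot: [0.512, 0.491, -0.511, 0.485]
ft_force: [0.6, -0.7, 0.4]
width: 0.0847
```

```bash
python3 -c "
from h import *
c=cap('side','s4');c=cap('top','t4');W=cloud(c);np.savez('pics/t4.npz',W=W)
Z=W[...,2]
B=np.zeros(Z.shape,bool);B[140:225,180:275]=1
m=B&(Z>.15)&(Z<.19);n,l,st,ce=cv2.connectedComponentsWithStats(m.astype(np.uint8))
for i in range(1,n):
  if st[i,4]>20: p=W[l==i];print(ce[i],st[i,4],p.mean(0),cv2.minAreaRect(p[:,:2].astype(np.float32)*1000))
rows([.5384,.1339,.22],0,8.5,step=4)"
```

```text
[214.65789474 186.19298246] 114 [0.53890042 0.13392779 0.16643505] ((537.768798828125, 133.70263671875), (30.71461296081543, 31.69938087463379), 0.45216771960258484)
t 7.7 p [ 0.5255 -0.4047  0.2028] yaw -2.7 xax [ 0.006 -0.002 -1.   ] w 0.085 F [0.5 0.7 0.6] q [-0.71  0.26  1.1   0.    1.78 -0.66]
14
[[-0.13,-0.09,-3.85],[-0.003,0.0,-0.0],8.5]
[[-0.13,-0.08,-3.85],[-0.003,0.0,-0.0],8.5]
[[-0.13,-0.06,-3.85],[-0.003,0.0,-0.0],8.5]
[[-0.13,-0.05,-3.85],[-0.003,0.0,-0.0],8.5]
[[-0.13,-0.04,-3.85],[-0.003,0.0,-0.0],8.5]
[[-0.13,-0.02,-3.85],[-0.003,0.0,-0.0],8.5]
[[-0.13,-0.01,-3.85],[-0.003,0.0,-0.0],8.5]
[[-0.13,0.0,-3.85],[-0.003,0.0,-0.0],8.5]
[[-0.13,0.01,-3.85],[-0.003,0.0,-0.0],8.5]
[[-0.13,0.03,-3.85],[-0.003,0.0,-0.0],8.5]
[[-0.13,0.04,-3.85],[-0.003,0.0,-0.0],8.5]
[[-0.12,0.05,-3.85],[-0.003,0.0,-0.0],8.5]
[[-0.12,0.07,-3.85],[-0.003,0.0,-0.0],8.5]
[[-0.12,0.08,-3.85],[-0.003,0.0,-0.0],8.5]
```

View pics/s4.png

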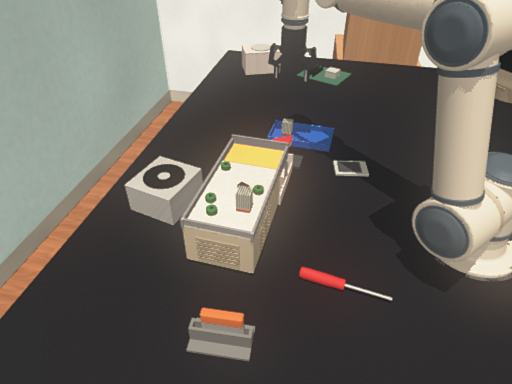

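View pics/t4.png

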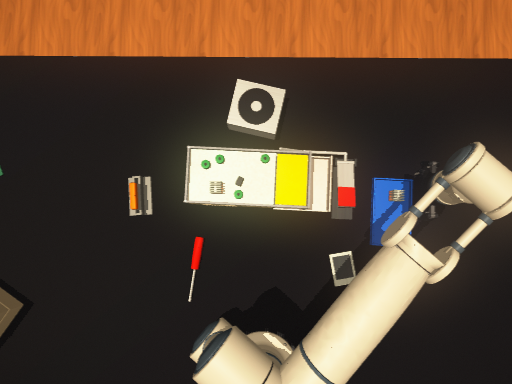

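Cooler 1 stands upright in the tray, at (288,127) in the side view and (398,196) in the top view. Cooler 2 is still at (217,188). Going to it.

{"name": "arm_command", "arguments": {"rows": [[[-0.2, -0.1, -2.5], [0, 0, 0], 8.5], [[-0.2, -0.1, -4], [-0.004, 0, 0], 8.5], [[-0.2, -0.1, -4], [-0.004, 0, 0], 8.5], [[-0.1, 0, -4], [-0.004, 0, 0], 8.5], [[-0.1, 0, -4], [-0.004, 0, 0], 8.5], [[-0.1, 0, -4], [-0.004, 0, 0], 8.5], [[-0.1, 0, -4], [-0.004, 0, 0], 8.5], [[-0.1, 0, -4], [-0.004, 0, 0], 8.5]]}}

```text
t: 8.5
tcp_pos: [0.5336, -0.0951, 0.2192]
eef_rot: [0.509, 0.487, -0.505, 0.499]
ft_force: [1.1, -0.3, 0.3]
width: 0.0846
```

{"name": "arm_command", "arguments": {"rows": [[[0, 0, -4], [-0.004, 0, 0], 8.5], [[0, 0, -4], [-0.004, 0, 0], 8.5], [[0, 0.1, -4], [-0.004, 0, 0], 8.5], [[0, 0.1, -4], [-0.004, 0, 0], 8.5], [[0, 0.1, -3], [-0.004, 0, 0], 8.5], [[0, 0, -1.5], [0, 0, 0], 8.5], [[0, 0, 0], [0, 0, 0], 8.5]]}}

```text
t: 9.2
tcp_pos: [0.5386, 0.1237, 0.223]
eef_rot: [0.504, 0.492, -0.495, 0.508]
ft_force: [0.2, -0.2, 0.6]
width: 0.0846
```

```bash
python3 -c "
from h import *
rows([.5384,.1339,.20],0,8.5,step=4)"
```

```text
t 9.2 p [0.5386 0.1237 0.223 ] yaw 0.02 xax [ 0.025 -0.007 -1.   ] w 0.0846 F [ 0.2 -0.2  0.6] q [ 0.17 -0.06  1.4  -0.01  1.78  0.17]
1
[[2.29,-0.07,-1.04],[0.0,0.007,-0.025],8.5]
```

{"name": "arm_command", "arguments": {"rows": [[[1.2, 0, -0.5], [0, 0.004, -0.013], 8.5], [[1.0, 0, -0.5], [0, 0.003, -0.012], 8.5], [[0, 0, 0], [0, 0, 0], 8.5]]}}

```text
t: 9.5
tcp_pos: [0.539, 0.1325, 0.1997]
eef_rot: [-0.5, -0.5, 0.501, -0.499]
ft_force: [-0.3, -0.1, -0.5]
width: 0.0849
```

```bash
python3 -c "
from h import *
rows([.5384,.1339,.143],0,8.5,step=2)"
```

```text
t 9.5 p [0.539  0.1325 0.1997] yaw -0.07 xax [-0.001  0.    -1.   ] w 0.0849 F [-0.3 -0.1 -0.5] q [ 0.18 -0.03  1.41  0.    1.76  0.18]
3
[[1.89,-0.02,-0.05],[-0.0,-0.0,0.0],8.5]
[[1.89,-0.02,-0.05],[-0.0,-0.0,0.0],8.5]
[[1.89,-0.02,-0.05],[-0.0,-0.0,0.0],8.5]
```

{"name": "arm_command", "arguments": {"rows": [[[2.0, 0, -0.1], [0, 0, 0], 8.5], [[2.0, 0, 0], [0, 0, 0], 8.5], [[1.5, 0, 0], [0, 0, 0], 8.5], [[0.5, 0, 0], [0, 0, 0], 8.5], [[0.3, 0, 0], [0, 0, 0], 8.5]]}}

```text
t: 10.0
tcp_pos: [0.5396, 0.1295, 0.1337]
eef_rot: [-0.501, -0.499, 0.503, -0.498]
ft_force: [0.5, -0.3, -0.1]
width: 0.0846
```

```bash
python3 -c "
from h import *
rows([.5384,.1339,.143],0,8.5,step=2);cap('side','s5')"; python3 - <<'E'
import cv2
a=cv2.imread('pics/s5.png')
cv2.imwrite('pics/s5c.png',cv2.resize(a[80:270,150:330],None,fx=3,fy=3,interpolation=cv2.INTER_CUBIC))
E
```

```text
t 10.0 p [0.5396 0.1295 0.1337] yaw -0.4 xax [-0.002 -0.001 -1.   ] w 0.0846 F [ 0.5 -0.3 -0.1] q [ 0.17 -0.03  1.52 -0.    1.65  0.18]
1
[[-0.93,-0.13,-0.44],[-0.007,0.001,0.002],8.5]
```

View pics/s5c.png

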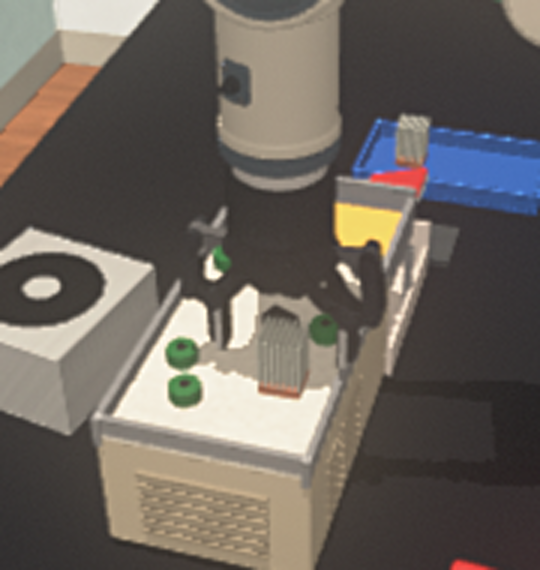

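The fingers straddle cooler 2 at crop (285,350), a little low. I'll raise them 9 mm and close.

{"name": "arm_command", "arguments": {"rows": [[[-0.8, 0, -0.4], [0, 0, 0], 8.5], [[-0.1, 0, 0], [0, 0, 0], 8.5], [[0, 0, 0], [0, 0, 0], 2.0], [[0, 0, 0], [0, 0, 0], 2.0], [[0, 0, 0], [0, 0, 0], 2.0], [[0, 0, 0], [0, 0, 0], 2.0], [[0, 0, 0], [0, 0, 0], 2.0], [[0, 0, 0], [0, 0, 0], 2.0]]}}

```text
t: 10.85
tcp_pos: [0.5411, 0.1343, 0.1475]
eef_rot: [0.503, 0.498, -0.501, 0.499]
ft_force: [0.0, -0.1, -1.1]
width: 0.0308
```

```bash
python3 -c "
from h import *
stat()"
```

```text
t 10.85 p [0.5411 0.1343 0.1475] yaw -0.38 xax [ 0.003  0.    -1.   ] w 0.0308 F [ 0.  -0.1 -1.1] q [ 0.18 -0.03  1.5  -0.    1.67  0.19]
```

{"name": "arm_command", "arguments": {"rows": [[[-1.5, 0, 0], [0, 0, 0], 2.0], [[-2.5, 0, 0], [0, 0, 0], 2.0], [[-2.5, 0, 0], [0, 0, 0], 2.0], [[-1.0, 0, 0], [0, 0, 0], 2.0], [[-0.3, 0, 0], [0, 0, 0], 2.0]]}}

```text
t: 11.35
tcp_pos: [0.5399, 0.134, 0.2284]
eef_rot: [-0.501, -0.498, 0.502, -0.498]
ft_force: [0.8, 0.9, -1.5]
width: 0.0306
```

```bash
python3 -c "
from h import *
rows([.425,-.400,.21],-2.6,2.0,step=4)"
```

```text
t 11.35 p [0.5399 0.134  0.2284] yaw -0.4 xax [-0.001 -0.001 -1.   ] w 0.0306 F [ 0.8  0.9 -1.5] q [ 0.18 -0.03  1.36 -0.    1.81  0.19]
14
[[0.13,-0.79,3.82],[0.003,0.0,0.0],2.0]
[[0.13,-0.78,3.82],[0.003,0.0,0.0],2.0]
[[0.13,-0.77,3.82],[0.003,0.0,0.0],2.0]
[[0.13,-0.76,3.83],[0.003,0.0,0.0],2.0]
[[0.13,-0.75,3.83],[0.003,0.0,0.0],2.0]
[[0.13,-0.74,3.83],[0.003,0.0,0.0],2.0]
[[0.13,-0.73,3.83],[0.003,0.0,0.0],2.0]
[[0.13,-0.72,3.83],[0.003,0.0,0.0],2.0]
[[0.13,-0.71,3.84],[0.003,0.0,0.0],2.0]
[[0.13,-0.7,3.84],[0.003,0.0,0.0],2.0]
[[0.13,-0.69,3.84],[0.003,0.0,0.0],2.0]
[[0.13,-0.68,3.84],[0.003,0.0,0.0],2.0]
[[0.13,-0.67,3.84],[0.003,0.0,0.0],2.0]
[[0.13,-0.66,3.85],[0.003,0.0,0.0],2.0]
```

{"name": "arm_command", "arguments": {"rows": [[[0, -0.6, 2.5], [0.003, 0, 0], 2.0], [[0, -0.8, 3.8], [0.003, 0, 0], 2.0], [[0, -0.8, 3.8], [0.003, 0, 0], 2.0], [[0, -0.8, 3.8], [0.003, 0, 0], 2.0], [[0, -0.8, 3.8], [0.003, 0, 0], 2.0], [[0, -0.8, 3.8], [0.003, 0, 0], 2.0], [[0, -0.8, 3.8], [0.003, 0, 0], 2.0], [[0, -0.8, 3.8], [0.003, 0, 0], 2.0]]}}

```text
t: 12.15
tcp_pos: [0.4703, -0.1609, 0.2225]
eef_rot: [-0.504, -0.497, 0.507, -0.492]
ft_force: [0.5, 0.2, -1.8]
width: 0.0309
```

{"name": "arm_command", "arguments": {"rows": [[[0, -0.7, 3.8], [0.003, 0, 0], 2.0], [[0, -0.7, 3.8], [0.003, 0, 0], 2.0], [[0, -0.7, 3.8], [0.003, 0, 0], 2.0], [[0, -0.7, 3.8], [0.003, 0, 0], 2.0], [[0, -0.6, 3.0], [0.003, 0, 0], 2.0], [[0, -0.3, 1.5], [0, 0, 0], 2.0], [[0, 0, 0], [0, 0, 0], 2.0]]}}

```text
t: 12.85
tcp_pos: [0.421, -0.3676, 0.2148]
eef_rot: [-0.509, -0.495, 0.513, -0.483]
ft_force: [-0.1, 1.0, -1.1]
width: 0.0311
```

```bash
python3 -c "
from h import *
rows([.425,-.400,.033],-2.6,2.0,step=3)"
```

```text
t 12.85 p [ 0.421  -0.3676  0.2148] yaw -2.5 xax [-0.015  0.008 -1.   ] w 0.0311 F [-0.1  1.  -1.1] q [-0.78 -0.01  1.36 -0.01  1.8  -0.73]
7
[[2.59,0.12,0.48],[0.0,-0.001,0.002],2.0]
[[2.59,0.11,0.48],[0.0,-0.001,0.002],2.0]
[[2.59,0.11,0.47],[0.0,-0.001,0.002],2.0]
[[2.59,0.1,0.47],[0.0,-0.001,0.002],2.0]
[[2.6,0.1,0.47],[0.0,-0.001,0.002],2.0]
[[2.6,0.09,0.47],[0.0,-0.001,0.002],2.0]
[[2.6,0.08,0.46],[0.0,-0.001,0.002],2.0]
```

{"name": "arm_command", "arguments": {"rows": [[[1.0, 0.3, 1.5], [0, -0.006, 0.012], 2.0], [[1.0, 0.3, 1.5], [0, 0, 0], 2.0], [[3.0, 0, 0], [0, 0, 0], 2.0], [[3.5, 0, 0], [0, 0, 0], 2.0], [[3.0, 0, 0], [0, 0, 0], 2.0], [[1.5, 0, 0], [0, 0, 0], 2.0], [[0.5, 0, 0], [0, 0, 0], 2.0], [[0, 0, 0], [0, 0, 0], 2.0]]}}

```text
t: 13.65
tcp_pos: [0.4305, -0.3893, 0.0761]
eef_rot: [0.51, 0.492, -0.507, 0.49]
ft_force: [-0.6, 0.0, -0.8]
width: 0.0308
```

```bash
python3 -c "
from h import *
rows([.425,-.400,.033],-2.6,2.0,step=3)"
```

```text
t 13.65 p [ 0.4305 -0.3893  0.0761] yaw -2.01 xax [ 0.     0.005 -1.   ] w 0.0308 F [-0.6  0.  -0.8] q [-0.8   0.07  1.53  0.    1.55 -0.76]
2
[[2.15,-0.26,0.56],[0.005,-0.003,0.0],2.0]
[[2.15,-0.25,0.55],[0.005,-0.003,0.0],2.0]
```

{"name": "arm_command", "arguments": {"rows": [[[0.8, -0.3, 0.6], [0.005, -0.002, 0], 2.0], [[1.2, -0.2, 0.5], [0.005, -0.002, 0], 2.0], [[1.0, 0, 0], [0, 0, 0], 2.0], [[0.6, 0, 0], [0, 0, 0], 2.0], [[0.3, 0, 0], [0, 0, 0], 2.0], [[0.2, 0, 0], [0, 0, 0], 2.0]]}}

```text
t: 14.25
tcp_pos: [0.4267, -0.403, 0.0371]
eef_rot: [0.512, 0.486, -0.511, 0.491]
ft_force: [-0.1, 0.7, -0.3]
width: 0.031
```

```bash
python3 -c "
from h import *
rows([.425,-.400,.033],-2.6,2.0,step=3)"
```

```text
t 14.25 p [ 0.4267 -0.403   0.0371] yaw -2.64 xax [ 0.006 -0.005 -1.   ] w 0.031 F [-0.1  0.7 -0.3] q [-0.82  0.1   1.57  0.    1.47 -0.77]
1
[[0.41,-0.19,-0.3],[-0.001,0.005,-0.006],2.0]
```

{"name": "arm_command", "arguments": {"rows": [[[0.2, 0, 0], [0, 0, 0], 2.0], [[0.2, 0, 0], [0, 0, 0], 2.0], [[0.1, 0, 0], [0, 0, 0], 2.0]]}}

```text
t: 14.55
tcp_pos: [0.4269, -0.4032, 0.0324]
eef_rot: [0.512, 0.485, -0.511, 0.491]
ft_force: [-1.7, 2.2, 4.1]
width: 0.031
```

```bash
python3 -c "
from h import *
stat()"
```

```text
t 14.55 p [ 0.4269 -0.4032  0.0324] yaw -2.64 xax [ 0.006 -0.006 -1.   ] w 0.031 F [-1.7  2.2  4.1] q [-0.82  0.1   1.57  0.    1.46 -0.77]
```

Contact at 4 N. Releasing and retracting.

{"name": "arm_command", "arguments": {"rows": [[[0, 0, 0], [0, 0, 0], 5.0], [[0, 0, 0], [0, 0, 0], 5.0], [[0, 0, 0], [0, 0, 0], 5.0], [[-1, 0, 0], [0, 0, 0], 5.0], [[-3, 0, 0], [0, 0, 0], 5.0], [[-4, 0, 0], [0, 0, 0], 5.0], [[-4, 0, 0], [0, 0, 0], 5.0], [[-4, 0, 0], [0, 0, 0], 5.0]]}}

```text
t: 15.35
tcp_pos: [0.4239, -0.3998, 0.1928]
eef_rot: [0.512, 0.49, -0.511, 0.487]
ft_force: [0.3, -1.3, -0.5]
width: 0.0497
```

```bash
python3 -c "
from h import *
c=cap('side','s6');c=cap('top','t6');W=cloud(c);C=c['color']
hsv=cv2.cvtColor(C,cv2.COLOR_RGB2HSV);H,S,V=[hsv[...,i].astype(int) for i in range(3)]
B=np.zeros(H.shape,bool);B[160:230,110:170]=1
Z=W[...,2]
for nm,m in (('or',B&(H>5)&(H<20)&(S>150)&(Z>.07)),('ortop',B&(H>5)&(H<20)&(S>150)&(Z>.08)),('rim',B&(Z>.035)&(Z<.045)&(S<80)),('base',B&(Z>.0045)&(Z<.009))):
  p=W[m];q=np.median(p,0);print(nm,len(p),p.mean(0).round(4),cv2.minAreaRect(p[:,:2].astype(np.float32)*1000), np.percentile(p,[2,98],axis=0).round(4).tolist())
"
python3 - <<'E'
import cv2
a=cv2.imread('pics/t6.png')[135:255,110:420]
b=cv2.imread('pics/s6.png')[290:370,170:280]
cv2.imwrite('pics/t6c.png',cv2.resize(a,None,fx=2.5,fy=2.5,interpolation=cv2.INTER_CUBIC))
cv2.imwrite('pics/s6c.png',cv2.resize(b,None,fx=5,fy=5,interpolation=cv2.INTER_CUBIC))
E
```

```text
or 197 [0.5159 0.3851 0.083 ] ((516.0787353515625, 387.491455078125), (80.08868408203125, 20.36337661743164), 3.757300615310669) [[0.4788, 0.3759, 0.0706], [0.5531, 0.3968, 0.0903]]
ortop 154 [0.5165 0.3865 0.0853] ((517.2493286132812, 386.01312255859375), (77.8678207397461, 18.425796508789062), 4.794651508331299) [[0.4789, 0.3772, 0.0804], [0.5531, 0.3968, 0.0906]]
rim 126 [0.521  0.383  0.0398] ((520.184326171875, 388.2442932128906), (118.11539459228516, 25.725313186645508), 3.900132656097412) [[0.4619, 0.3725, 0.0353], [0.5785, 0.403, 0.0441]]
base 385 [0.5204 0.3802 0.0062] ((524.6087646484375, 389.0416259765625), (218.76942443847656, 188.1444091796875), 0.9498777389526367) [[0.4221, 0.3021, 0.0046], [0.6236, 0.4734, 0.0087]]
```

View pics/t6c.png

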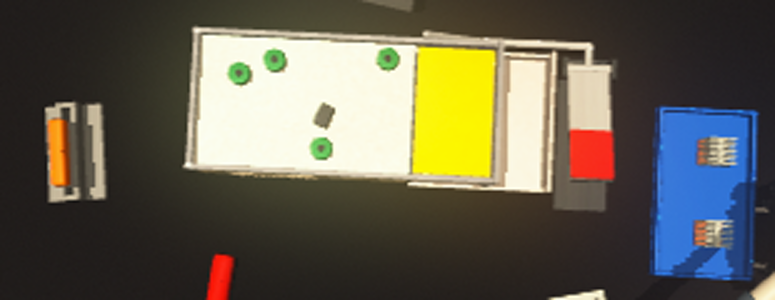

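View pics/s6c.png

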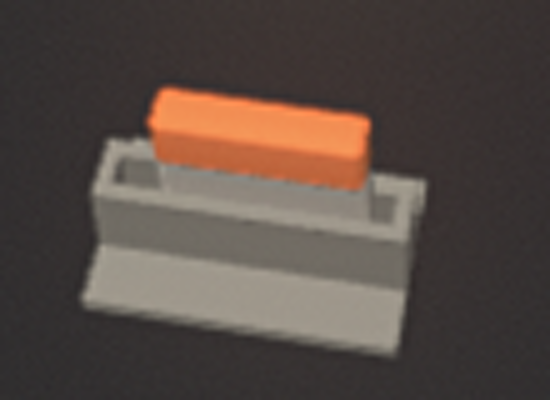

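View pics/s6.png

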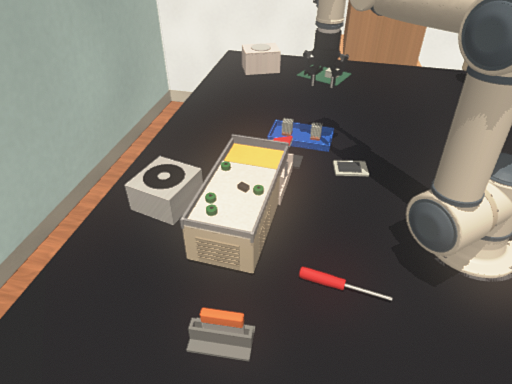

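Both coolers stand in the tray, at (288,126) and (316,131) in the side view. The five scraps are still on the deck. The orange grip is centred near (0.5165, 0.386), with its long axis at about 4.5°. Moving there.

```bash
python3 -c "
from h import *
rows([.5165,.386,.20],94.5,8.5,step=4)
c=bot.capture('side');W=cloud(c);C=c['color']
hsv=cv2.cvtColor(C,cv2.COLOR_RGB2HSV);H,S,V=[hsv[...,i].astype(int) for i in range(3)]
B=np.zeros(H.shape,bool);B[290:365,170:270]=1;Z=W[...,2]
for nm,m in (('ortop',B&(H>3)&(H<20)&(S>150)&(Z>.083)),('rim',B&(Z>.037)&(Z<.043)&(S<80)),('base',B&(Z>.004)&(Z<.009)&(S<80))):
  p=W[m];print(nm,len(p),p.mean(0).round(4),cv2.minAreaRect(p[:,:2].astype(np.float32)*1000), np.percentile(p,[2,98],axis=0).round(4).tolist())
"
```

```text
t 15.45 p [ 0.4259 -0.4019  0.1999] yaw -2.62 xax [ 0.007 -0.007 -1.   ] w 0.0499 F [-0.7  0.2  0.3] q [-0.81  0.04  1.34  0.    1.75 -0.77]
20
[[-0.02,0.27,-3.96],[-0.085,0.001,-0.0],8.5]
[[-0.02,0.61,-3.92],[-0.085,0.001,-0.0],8.5]
[[-0.02,0.94,-3.85],[-0.085,0.001,-0.0],8.5]
[[-0.02,1.26,-3.76],[-0.085,0.001,-0.0],8.5]
[[-0.01,1.57,-3.64],[-0.085,0.001,-0.0],8.5]
[[-0.01,1.88,-3.49],[-0.085,0.001,-0.0],8.5]
[[-0.01,2.16,-3.32],[-0.085,0.001,-0.0],8.5]
[[-0.01,2.44,-3.13],[-0.085,0.001,-0.0],8.5]
[[-0.01,2.69,-2.91],[-0.085,0.001,-0.0],8.5]
[[-0.01,2.93,-2.67],[-0.085,0.001,-0.0],8.5]
[[-0.0,3.15,-2.41],[-0.085,0.001,-0.0],8.5]
[[-0.0,3.34,-2.14],[-0.085,0.001,-0.0],8.5]
[[-0.0,3.51,-1.85],[-0.085,0.001,-0.0],8.5]
[[-0.0,3.65,-1.55],[-0.085,0.001,-0.0],8.5]
[[-0.0,3.77,-1.23],[-0.085,0.001,-0.0],8.5]
[[-0.0,3.86,-0.91],[-0.085,0.001,-0.0],8.5]
[[-0.0,3.92,-0.58],[-0.085,0.001,-0.0],8.5]
[[0.0,3.96,-0.24],[-0.085,0.001,-0.0],8.5]
[[-0.0,3.96,0.09],[-0.085,0.001,-0.0],8.5]
[[-0.0,3.94,0.43],[-0.085,0.001,-0.0],8.5]
ortop 390 [0.516  0.3887 0.0867] ((516.203857421875, 387.3998718261719), (78.98380279541016, 18.950439453125), 3.9611663818359375) [[0.4785, 0.3787, 0.0837], [0.554, 0.3973, 0.0891]]
rim 431 [0.5186 0.3922 0.0406] ((520.4653930664062, 388.1929016113281), (119.64994812011719, 26.079038619995117), 3.8294646739959717) [[0.4617, 0.3743, 0.0373], [0.5791, 0.403, 0.0429]]
base 857 [0.5202 0.404  0.0068] ((537.9440307617188, 359.4670104980469), (204.39234924316406, 159.894775390625), 17.004079818725586) [[0.4593, 0.3068, 0.0041], [0.6045, 0.4262, 0.0088]]
```

{"name": "arm_command", "arguments": {"rows": [[[0, 0.2, -2.5], [-0.085, 0, 0], 8.5], [[0, 0.6, -3.9], [-0.085, 0, 0], 8.5], [[0, 0.9, -3.9], [-0.085, 0, 0], 8.5], [[0, 1.3, -3.8], [-0.085, 0, 0], 8.5], [[0, 1.6, -3.6], [-0.085, 0, 0], 8.5], [[0, 1.9, -3.5], [-0.085, 0, 0], 8.5], [[0, 2.2, -3.3], [-0.085, 0, 0], 8.5], [[0, 2.4, -3.1], [-0.085, 0, 0], 8.5]]}}

```text
t: 16.3
tcp_pos: [0.4552, -0.0932, 0.1889]
eef_rot: [0.313, 0.635, -0.314, 0.632]
ft_force: [0.6, 0.7, 0.4]
width: 0.085
```

{"name": "arm_command", "arguments": {"rows": [[[0, 2.7, -2.9], [-0.085, 0, 0], 8.5], [[0, 2.9, -2.7], [-0.085, 0, 0], 8.5], [[0, 3.2, -2.4], [-0.085, 0, 0], 8.5], [[0, 3.3, -2.1], [-0.085, 0, 0], 8.5], [[0, 3.5, -1.9], [-0.085, 0, 0], 8.5], [[0, 3.7, -1.6], [-0.085, 0, 0], 8.5], [[0, 3.8, -1.2], [-0.085, 0, 0], 8.5], [[0, 3.9, -0.9], [-0.085, 0, 0], 8.5]]}}

```text
t: 17.1
tcp_pos: [0.4766, 0.2373, 0.1822]
eef_rot: [0.074, 0.708, -0.075, 0.699]
ft_force: [0.3, 0.1, 0.5]
width: 0.085
```

```bash
python3 -c "
from h import *
rows([.5162,.3875,.18],93.9,8.5,step=4)
"
```

```text
t 17.1 p [0.4766 0.2373 0.1822] yaw 77.93 xax [-0.013 -0.001 -1.   ] w 0.085 F [0.3 0.1 0.5] q [ 0.4  -0.08  1.49  0.    1.74 -0.96]
4
[[0.04,3.88,0.18],[-0.07,-0.003,0.0],8.5]
[[0.04,3.86,0.45],[-0.07,-0.003,0.0],8.5]
[[0.05,3.82,0.72],[-0.07,-0.003,0.0],8.5]
[[0.05,3.76,0.98],[-0.07,-0.003,0.0],8.5]
```

{"name": "arm_command", "arguments": {"rows": [[[0, 3.5, 0.2], [-0.07, -0.003, 0], 8.5], [[0, 3.8, 0.5], [-0.07, -0.003, 0], 8.5], [[0, 3.8, 0.7], [-0.07, -0.003, 0], 8.5], [[0, 3.0, 1.0], [-0.07, -0.003, 0], 8.5], [[0, 0.5, 0], [0, 0, 0], 8.5], [[0, 0, 0], [0, 0, 0], 8.5]]}}

```text
t: 17.7
tcp_pos: [0.5113, 0.3906, 0.1735]
eef_rot: [-0.034, 0.71, 0.029, 0.703]
ft_force: [0.8, -0.8, 0.3]
width: 0.0853
```

```bash
python3 -c "
from h import *
rows([.5162,.3875,.14],93.9,8.5,step=4)
"
```

```text
t 17.7 p [0.5113 0.3906 0.1735] yaw 95.13 xax [-0.01  -0.007 -1.   ] w 0.0853 F [ 0.8 -0.8  0.3] q [ 0.6   0.22  1.19 -0.    1.74 -1.06]
1
[[3.35,-0.33,0.5],[0.021,-0.011,0.006],8.5]
```

{"name": "arm_command", "arguments": {"rows": [[[1.5, -0.2, 0.3], [0.011, -0.006, 0.003], 8.5], [[1.7, -0.1, 0.2], [0.01, -0.005, 0.003], 8.5], [[0, 0, 0], [0, 0, 0], 8.5]]}}

```text
t: 18.0
tcp_pos: [0.5158, 0.3847, 0.1401]
eef_rot: [-0.023, 0.707, 0.022, 0.706]
ft_force: [-0.7, -0.4, -1.9]
width: 0.0852
```

```bash
python3 -c "
from h import *
rows([.5162,.3875,.10],93.9,8.5,step=4);cap('side','s7')
"
```

```text
t 18.0 p [0.5158 0.3847 0.1401] yaw 93.64 xax [-0.001 -0.002 -1.   ] w 0.0852 F [-0.7 -0.4 -1.9] q [ 0.59  0.21  1.26 -0.    1.67 -1.05]
2
[[2.01,0.14,0.03],[-0.002,-0.0,0.001],8.5]
[[2.01,0.14,0.03],[-0.002,-0.0,0.001],8.5]
```

View pics/s7.png

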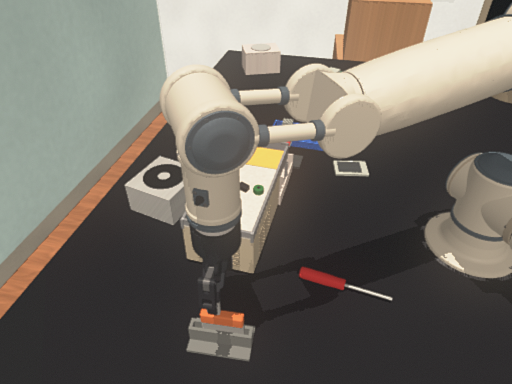

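The hand is above the grip bar at (221,318). Descending to TCP 0.055.

{"name": "arm_command", "arguments": {"rows": [[[2.0, 0.2, 0], [0, 0, 0], 8.5], [[2.5, 0.1, 0], [0, 0, 0], 8.5], [[2.0, 0, 0], [0, 0, 0], 8.5], [[0.8, 0, 0], [0, 0, 0], 8.5], [[0.3, 0, 0], [0, 0, 0], 8.5], [[0, 0, 0], [0, 0, 0], 8.5]]}}

```text
t: 18.65
tcp_pos: [0.5189, 0.3855, 0.0734]
eef_rot: [-0.019, 0.703, 0.022, 0.71]
ft_force: [0.3, -0.0, 0.2]
width: 0.0847
```

```bash
python3 -c "
from h import *
rows([.5162,.3875,.055],93.9,8.5,step=4)
"
```

```text
t 18.65 p [0.5189 0.3855 0.0734] yaw 93.34 xax [ 0.01   0.004 -1.   ] w 0.0847 F [ 0.3 -0.   0.2] q [ 0.59  0.23  1.36 -0.    1.54 -1.04]
1
[[1.83,0.2,-0.27],[-0.01,0.01,-0.004],8.5]
```

{"name": "arm_command", "arguments": {"rows": [[[0.8, 0.1, -0.2], [-0.005, 0.005, -0.002], 8.5], [[0.8, 0.1, -0.1], [-0.005, 0.005, -0.002], 8.5], [[0.2, 0, 0], [0, 0, 0], 8.5], [[0, 0, 0], [0, 0, 0], 8.5]]}}

```text
t: 19.05
tcp_pos: [0.517, 0.3884, 0.0577]
eef_rot: [-0.024, 0.705, 0.025, 0.708]
ft_force: [-0.5, 1.5, -0.0]
width: 0.0848
```

```bash
python3 -c "
from h import *
rows([.5162,.3875,.055],93.9,8.5,step=4)
"
```

```text
t 19.05 p [0.517  0.3884 0.0577] yaw 93.95 xax [ 0.004  0.002 -1.   ] w 0.0848 F [-0.5  1.5 -0. ] q [ 0.59  0.25  1.37 -0.    1.52 -1.05]
1
[[0.27,-0.08,-0.09],[0.001,0.004,-0.002],8.5]
```

{"name": "arm_command", "arguments": {"rows": [[[0.3, -0.1, -0.1], [0, 0.003, -0.002], 8.5], [[0, 0, 0], [0, 0, 0], 0], [[0, 0, 0], [0, 0, 0], 0], [[0, 0, 0], [0, 0, 0], 0], [[0, 0, 0], [0, 0, 0], 0], [[0, 0, 0], [0, 0, 0], 0], [[0, 0, 0], [0, 0, 0], 0], [[0, 0, 0], [0, 0, 0], 0]]}}

```text
t: 19.85
tcp_pos: [0.5163, 0.3874, 0.0552]
eef_rot: [-0.024, 0.706, 0.024, 0.707]
ft_force: [-0.4, 0.2, -0.2]
width: 0.0173
```

```bash
python3 -c "
from h import *
rows([.5162,.3875,.055],93.9,8.5,step=4)
"
```

```text
t 19.85 p [0.5163 0.3874 0.0552] yaw 93.95 xax [ 0.001  0.    -1.   ] w 0.0173 F [-0.4  0.2 -0.2] q [ 0.59  0.25  1.37 -0.    1.52 -1.05]
1
[[0.02,0.01,-0.01],[0.001,0.001,0.0],8.5]
```

The scraper is gripped, with the width at 17 mm. I'll keep TCP (0.5163, 0.3874, 0.0552) and yaw 93.95 as the return pose. The blade edge sits 49 mm below the TCP. Lifting.

{"name": "arm_command", "arguments": {"rows": [[[-1.0, 0, 0], [0, 0, 0], 0], [[-2.0, 0, 0], [0, 0, 0], 0], [[-2.5, 0, 0], [0, 0, 0], 0], [[-3.5, 0, 0], [0, 0, 0], 0], [[-3.5, 0, 0], [0, 0, 0], 0], [[-3.0, 0, 0], [0, 0, 0], 0], [[-1.0, 0, 0], [0, 0, 0], 0], [[-0.3, 0, 0], [0, 0, 0], 0]]}}

```text
t: 20.65
tcp_pos: [0.5144, 0.3864, 0.2281]
eef_rot: [-0.026, 0.709, 0.023, 0.705]
ft_force: [-0.5, -0.0, -1.2]
width: 0.0176
```

```bash
python3 -c "
from h import *
a=u2w(-.032,.150);print(a,u2w(-.032,-.026),u2w(.032,.228),u2w(.032,-.026))
rows([a[0],a[1],.225],87.8,0,step=4)
c=cap('side','s8')
"
```

```text
[0.5405124  0.11662316] [ 0.53372049 -0.05924574] [0.60747478 0.19209527] [ 0.59767281 -0.06171553]
t 20.65 p [0.5144 0.3864 0.2281] yaw 93.96 xax [-0.005 -0.004 -1.   ] w 0.0176 F [-0.5 -0.  -1.2] q [ 0.59  0.22  1.1  -0.    1.83 -1.05]
7
[[0.06,-3.87,0.11],[0.015,-0.001,0.001],0]
[[0.06,-3.87,0.17],[0.015,-0.001,0.001],0]
[[0.05,-3.87,0.23],[0.015,-0.001,0.001],0]
[[0.05,-3.86,0.29],[0.015,-0.001,0.001],0]
[[0.05,-3.86,0.34],[0.015,-0.001,0.001],0]
[[0.05,-3.85,0.4],[0.015,-0.001,0.001],0]
[[0.05,-3.84,0.46],[0.015,-0.001,0.001],0]
```

View pics/s8.png

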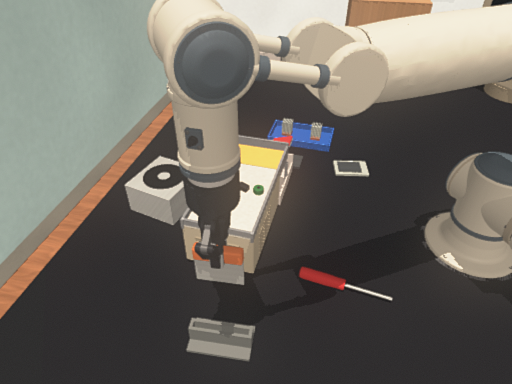

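The scraper is held level at (219,262), and the stand is empty at (221,338). Moving over the deck.

{"name": "arm_command", "arguments": {"rows": [[[0, -2.5, 0.1], [0.015, 0, 0], 0], [[0, -3.9, 0.2], [0.015, 0, 0], 0], [[0, -3.9, 0.2], [0.015, 0, 0], 0], [[0, -3.9, 0.3], [0.015, 0, 0], 0], [[0, -3.9, 0.3], [0.015, 0, 0], 0], [[0, -3.9, 0.4], [0.015, 0, 0], 0], [[0, -2.5, 0.4], [0.015, 0, 0], 0], [[0, -1.0, 0], [0, 0, 0], 0]]}}

```text
t: 21.5
tcp_pos: [0.5342, 0.1236, 0.2093]
eef_rot: [0.008, 0.718, -0.017, 0.696]
ft_force: [-0.8, 0.0, -2.1]
width: 0.0171
```

```bash
python3 -c "
from h import *
a=u2w(-.032,.150)
rows([a[0],a[1],.20],87.8,0,step=4)
"
```

```text
t 21.5 p [0.5342 0.1236 0.2093] yaw 88.02 xax [-0.031 -0.013 -0.999] w 0.0171 F [-0.8  0.  -2.1] q [ 0.17 -0.02  1.39 -0.01  1.81 -1.37]
1
[[0.92,-0.66,0.68],[0.004,-0.03,0.014],0]
```

{"name": "arm_command", "arguments": {"rows": [[[0.0, -0.4, 0.3], [0.002, -0.015, 0.007], 0], [[0.0, -0.3, 0.3], [0.002, -0.015, 0.007], 0], [[0, 0, 0], [0, 0, 0], 0]]}}

```text
t: 21.8
tcp_pos: [0.5393, 0.1162, 0.2055]
eef_rot: [0.014, 0.708, -0.013, 0.706]
ft_force: [-0.1, 0.5, -2.2]
width: 0.0174
```

```bash
python3 -c "
from h import *
a=u2w(-.032,.150)
rows([a[0],a[1],.171],87.8,0,step=4)
c=cap('side','s9')
"
```

```text
t 21.8 p [0.5393 0.1162 0.2055] yaw 87.75 xax [-0.003  0.002 -1.   ] w 0.0174 F [-0.1  0.5 -2.2] q [ 0.15 -0.04  1.41  0.    1.77 -1.38]
1
[[3.45,0.04,0.13],[-0.001,-0.003,-0.001],0]
```

View pics/s9.png

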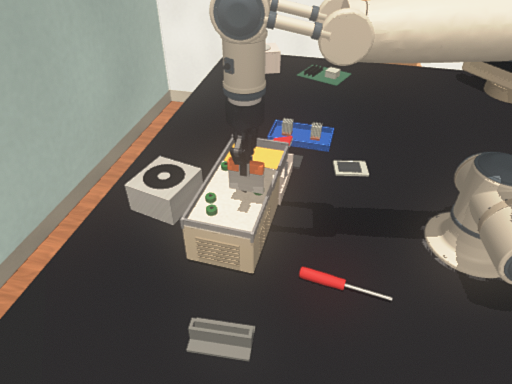

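The blade is above the deck at (247,178), behind the block and the near foot. Lowering slowly.

{"name": "arm_command", "arguments": {"rows": [[[1.0, 0, 0.1], [0, -0.003, 0], 0], [[1.2, 0, 0], [0, 0, 0], 0], [[0.6, 0, 0], [0, 0, 0], 0], [[0.1, 0, 0], [0, 0, 0], 0]]}}

```text
t: 22.25
tcp_pos: [0.5397, 0.1194, 0.1734]
eef_rot: [0.013, 0.707, -0.011, 0.707]
ft_force: [0.8, 0.4, -1.7]
width: 0.0173
```

```bash
python3 -c "
from h import *
a=u2w(-.032,.150)
rows([a[0],a[1],.171],87.8,0,step=4)
"
```

```text
t 22.25 p [0.5397 0.1194 0.1734] yaw 88.02 xax [-0.001  0.002 -1.   ] w 0.0173 F [ 0.8  0.4 -1.7] q [ 0.15 -0.04  1.47  0.    1.72 -1.38]
1
[[0.24,-0.27,0.09],[0.004,-0.001,-0.002],0]
```

{"name": "arm_command", "arguments": {"rows": [[[0.2, -0.3, 0.1], [0.004, 0, 0], 0], [[0, -1.0, 0], [0, 0, 0], 0], [[0, -1.0, 0], [0, 0, 0], 0], [[0, -1.0, 0], [0, 0, 0], 0], [[0, -1.0, 0], [0, 0, 0], 0], [[0, -1.0, 0], [0, 0, 0], 0], [[0, -1.0, 0], [0, 0, 0], 0], [[0, -0.5, 0], [0, 0, 0], 0]]}}

```text
t: 23.05
tcp_pos: [0.5381, 0.0449, 0.1719]
eef_rot: [0.014, 0.707, -0.013, 0.707]
ft_force: [-0.1, -0.1, -1.5]
width: 0.0167
```

```bash
cat >>h.py <<'E'
def w2u(P):
    d=np.asarray(P)[:2]-U0; return np.array([np.cos(TH)*d[0]+np.sin(TH)*d[1],-np.sin(TH)*d[0]+np.cos(TH)*d[1]])
E
python3 -c "
from h import *
a=u2w(-.032,-.026)
print(w2u(pose()[1]))
rows([a[0],a[1],.171],87.8,0,step=1)
"
```

```text
[-0.03162896  0.07825325]
t 23.05 p [0.5381 0.0449 0.1719] yaw 87.74 xax [-0.     0.001 -1.   ] w 0.0167 F [-0.1 -0.1 -1.5] q [ 0.02 -0.07  1.5   0.    1.71 -1.51]
11
[[0.01,-0.95,-0.0],[-0.0,-0.0,-0.0],0]
[[0.01,-0.95,-0.0],[-0.0,-0.0,-0.0],0]
[[0.01,-0.95,-0.0],[-0.0,-0.0,-0.0],0]
[[0.01,-0.95,-0.0],[-0.0,-0.0,-0.0],0]
[[0.01,-0.95,-0.0],[-0.0,-0.0,-0.0],0]
[[0.01,-0.95,-0.0],[-0.0,-0.0,-0.0],0]
[[0.01,-0.95,-0.0],[-0.0,-0.0,-0.0],0]
[[0.01,-0.95,-0.0],[-0.0,-0.0,-0.0],0]
[[0.01,-0.95,-0.0],[-0.0,-0.0,-0.0],0]
[[0.01,-0.95,-0.0],[-0.0,-0.0,-0.0],0]
[[0.01,-0.95,-0.0],[-0.0,-0.0,-0.0],0]
```

{"name": "arm_command", "arguments": {"rows": [[[0, -1.0, 0], [0, 0, 0], 0], [[0, -1.0, 0], [0, 0, 0], 0], [[0, -1.0, 0], [0, 0, 0], 0], [[0, -1.0, 0], [0, 0, 0], 0], [[0, -1.0, 0], [0, 0, 0], 0], [[0, -0.5, 0], [0, 0, 0], 0]]}}

```text
t: 23.65
tcp_pos: [0.5357, -0.015, 0.1719]
eef_rot: [0.015, 0.707, -0.013, 0.707]
ft_force: [-0.7, 0.4, -2.0]
width: 0.0171
```

```bash
python3 -c "
from h import *
a=u2w(-.032,-.026)
print(w2u(pose()[1]))
rows([a[0],a[1],.171],87.8,0,step=1)
cap('side','s10')
"; python3 - <<'E'
import cv2
a=cv2.imread('pics/s10.png')
cv2.imwrite('pics/s10c.png',cv2.resize(a[110:270,170:320],None,fx=4,fy=3.7,interpolation=cv2.INTER_CUBIC))
E
```

```text
[-0.03170702  0.01825774]
t 23.65 p [ 0.5357 -0.015   0.1719] yaw 87.74 xax [ 0.     0.002 -1.   ] w 0.0171 F [-0.7  0.4 -2. ] q [-0.09 -0.09  1.51  0.    1.71 -1.62]
5
[[0.02,-0.89,-0.01],[-0.0,0.0,-0.0],0]
[[0.02,-0.89,-0.01],[-0.0,0.0,-0.0],0]
[[0.02,-0.89,-0.01],[-0.0,0.0,-0.0],0]
[[0.02,-0.89,-0.01],[-0.0,0.0,-0.0],0]
[[0.02,-0.89,-0.01],[-0.0,0.0,-0.0],0]
```

View pics/s10c.png

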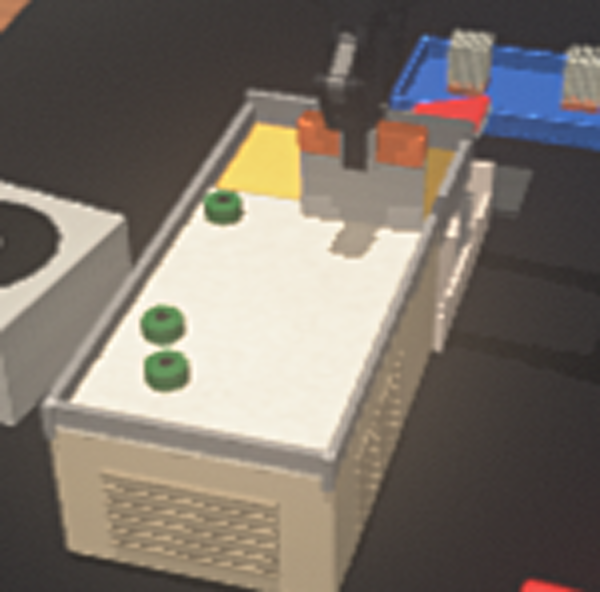

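The near lane is swept up to the flap edge, with the blade at crop (362,190). I'll finish this pass and lift.

{"name": "arm_command", "arguments": {"rows": [[[0, -1.0, 0], [0, 0, 0], 0], [[0, -1.0, 0], [0, 0, 0], 0], [[0, -1.0, 0], [0, 0, 0], 0], [[0, -1.0, 0], [0, 0, 0], 0], [[0, -0.5, 0], [0, 0, 0], 0], [[0, 0, 0], [0, 0, 0], 0], [[-1.5, 0.2, 0], [0, 0, 0], 0], [[-2.0, 0.5, 0], [0, 0, 0], 0]]}}

```text
t: 24.5
tcp_pos: [0.5326, -0.0576, 0.2051]
eef_rot: [0.015, 0.709, -0.014, 0.705]
ft_force: [0.5, -0.5, -1.5]
width: 0.0172
```

```bash
python3 -c "
from h import *
a=u2w(.032,.230)
print(w2u(pose()[1]))
rows([a[0],a[1],.215],87.8,0,step=4)
"
```

```text
[-0.03315951 -0.02443607]
t 24.5 p [ 0.5326 -0.0576  0.2051] yaw 87.64 xax [-0.006  0.003 -1.   ] w 0.0172 F [ 0.5 -0.5 -1.5] q [-0.17 -0.08  1.45  0.    1.78 -1.7 ]
7
[[-0.14,3.64,0.92],[-0.0,-0.001,-0.0],0]
[[-0.14,3.64,0.92],[-0.0,-0.001,-0.0],0]
[[-0.14,3.64,0.92],[-0.0,-0.001,-0.0],0]
[[-0.14,3.64,0.93],[-0.0,-0.001,-0.0],0]
[[-0.14,3.64,0.93],[-0.0,-0.001,-0.0],0]
[[-0.14,3.64,0.93],[-0.0,-0.001,-0.0],0]
[[-0.14,3.64,0.93],[-0.0,-0.001,-0.0],0]
```

{"name": "arm_command", "arguments": {"rows": [[[-0.2, 2.5, 0.9], [0, 0, 0], 0], [[-0.2, 3.6, 0.9], [0, 0, 0], 0], [[-0.2, 3.6, 0.9], [0, 0, 0], 0], [[-0.2, 3.6, 0.9], [0, 0, 0], 0], [[-0.2, 3.6, 0.9], [0, 0, 0], 0], [[-0.2, 3.6, 0.9], [0, 0, 0], 0], [[0, 2.5, 0.9], [0, 0, 0], 0], [[0, 0.5, 0], [0, 0, 0], 0]]}}

```text
t: 25.3
tcp_pos: [0.6095, 0.187, 0.2337]
eef_rot: [0.016, 0.703, -0.013, 0.711]
ft_force: [-0.9, -0.1, -1.6]
width: 0.017
```

```bash
python3 -c "
from h import *
a=u2w(.032,.230)
print(w2u(pose()[1]))
rows([a[0],a[1],.205],87.8,0,step=4)
"
```

```text
[0.03418798 0.22303135]
t 25.3 p [0.6095 0.187  0.2337] yaw 87.69 xax [ 0.011  0.004 -1.   ] w 0.017 F [-0.9 -0.1 -1.6] q [ 0.24  0.18  1.13  0.    1.82 -1.29]
1
[[2.88,0.68,-0.25],[-0.002,0.011,-0.004],0]
```

{"name": "arm_command", "arguments": {"rows": [[[0.5, 0.4, -0.1], [0, 0.006, -0.002], 0], [[1.0, 0.3, -0.1], [0, 0.005, -0.002], 0], [[1.0, 0, 0], [0, 0, 0], 0], [[0, 0, 0], [0, 0, 0], 0]]}}

```text
t: 25.7
tcp_pos: [0.6071, 0.1943, 0.2083]
eef_rot: [0.014, 0.707, -0.014, 0.707]
ft_force: [-0.5, -0.1, -2.3]
width: 0.017
```

```bash
python3 -c "
from h import *
a=u2w(.032,.230)
print(w2u(pose()[1]))
rows([a[0],a[1],.171],87.8,0,step=4)
c=cap('side','s11')
"; python3 - <<'E'
import cv2
a=cv2.imread('pics/s11.png')
cv2.imwrite('pics/s11c.png',cv2.resize(a[110:270,170:320],None,fx=4,fy=3.7,interpolation=cv2.INTER_CUBIC))
E
```

```text
[0.03157207 0.23018336]
t 25.7 p [0.6071 0.1943 0.2083] yaw 87.73 xax [-0.001 -0.001 -1.   ] w 0.017 F [-0.5 -0.1 -2.3] q [ 0.26  0.19  1.16 -0.    1.79 -1.27]
1
[[3.73,-0.02,0.05],[-0.001,-0.001,0.001],0]
```

View pics/s11c.png

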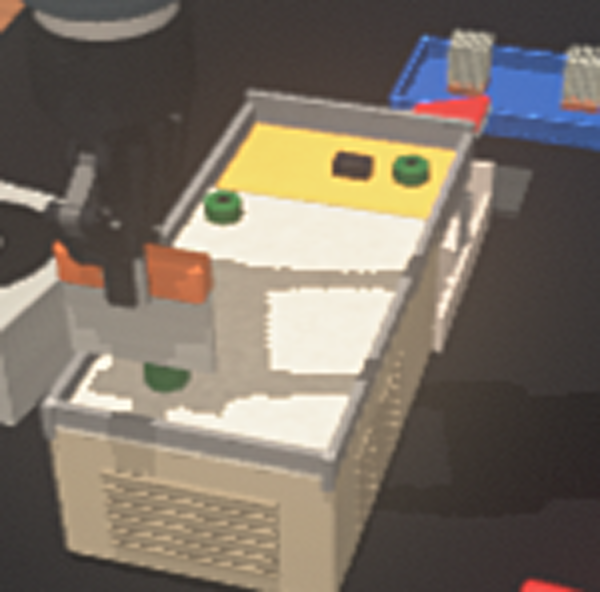

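The block and one foot now lie fully on the flap, at crop (352,165) and (410,170). The scraper is over the far lane behind the rear foot. Lowering.

{"name": "arm_command", "arguments": {"rows": [[[1.0, 0, 0], [0, 0, 0], 0], [[1.2, 0, 0], [0, 0, 0], 0], [[0.7, 0, 0], [0, 0, 0], 0], [[0.2, 0, 0], [0, 0, 0], 0], [[0, 0, 0], [0, 0, 0], 0]]}}

```text
t: 26.25
tcp_pos: [0.6071, 0.1919, 0.1752]
eef_rot: [0.015, 0.707, -0.015, 0.707]
ft_force: [0.5, -0.2, -1.8]
width: 0.0169
```

```bash
python3 -c "
from h import *
a=u2w(.032,.230)
print(w2u(pose()[1]))
rows([a[0],a[1],.171],87.8,0,step=4)
"
```

```text
[0.03162951 0.22778583]
t 26.25 p [0.6071 0.1919 0.1752] yaw 87.55 xax [-0.    -0.001 -1.   ] w 0.0169 F [ 0.5 -0.2 -1.8] q [ 0.25  0.19  1.23 -0.    1.73 -1.27]
1
[[0.42,0.22,0.04],[-0.004,-0.0,0.001],0]
```

{"name": "arm_command", "arguments": {"rows": [[[0.4, -0.3, 0], [-0.004, 0, 0], 0], [[0, -1.0, 0], [0, 0, 0], 0], [[0, -1.0, 0], [0, 0, 0], 0], [[0, -1.0, 0], [0, 0, 0], 0], [[0, -1.0, 0], [0, 0, 0], 0], [[0, -1.0, 0], [0, 0, 0], 0], [[0, -1.0, 0], [0, 0, 0], 0], [[0, -1.0, 0], [0, 0, 0], 0]]}}

```text
t: 27.05
tcp_pos: [0.6046, 0.1129, 0.1727]
eef_rot: [0.013, 0.706, -0.014, 0.708]
ft_force: [0.4, -0.6, -1.1]
width: 0.0172
```

```bash
python3 -c "
from h import *
a=u2w(.032,-.026)
print(w2u(pose()[1]))
rows([a[0],a[1],.171],87.8,0,step=4)
"
```

```text
[0.03216881 0.14871726]
t 27.05 p [0.6046 0.1129 0.1727] yaw 87.81 xax [ 0.003 -0.001 -1.   ] w 0.0172 F [ 0.4 -0.6 -1.1] q [ 0.13  0.13  1.3  -0.    1.72 -1.4 ]
5
[[0.04,-3.49,-0.01],[0.0,0.001,0.0],0]
[[0.04,-3.49,-0.0],[0.0,0.001,0.0],0]
[[0.04,-3.49,-0.0],[0.0,0.001,0.0],0]
[[0.04,-3.49,-0.0],[0.0,0.001,0.0],0]
[[0.04,-3.49,-0.0],[0.0,0.001,0.0],0]
```

{"name": "arm_command", "arguments": {"rows": [[[0.1, -1.0, 0], [0, 0, 0], 0], [[0, -1.0, 0], [0, 0, 0], 0], [[0, -1.0, 0], [0, 0, 0], 0], [[0, -1.0, 0], [0, 0, 0], 0], [[0, -1.0, 0], [0, 0, 0], 0], [[0, -1.0, 0], [0, 0, 0], 0], [[0, -1.0, 0], [0, 0, 0], 0], [[0, -1.0, 0], [0, 0, 0], 0]]}}

```text
t: 27.85
tcp_pos: [0.6012, 0.0256, 0.1718]
eef_rot: [0.013, 0.706, -0.014, 0.708]
ft_force: [0.7, 0.1, -2.0]
width: 0.0173
```

```bash
python3 -c "
from h import *
a=u2w(.032,-.026)
print(w2u(pose()[1]))
rows([a[0],a[1],.171],87.8,0,step=4)
c=cap('side','s12')
"; python3 - <<'E'
import cv2
a=cv2.imread('pics/s12.png')
cv2.imwrite('pics/s12c.png',cv2.resize(a[110:270,170:320],None,fx=4,fy=3.7,interpolation=cv2.INTER_CUBIC))
E
```

```text
[0.03211398 0.06141597]
t 27.85 p [0.6012 0.0256 0.1718] yaw 87.8 xax [ 0.003 -0.    -1.   ] w 0.0173 F [ 0.7  0.1 -2. ] q [-0.01  0.09  1.34 -0.    1.71 -1.55]
3
[[0.03,-2.91,-0.0],[0.0,0.001,0.0],0]
[[0.03,-2.91,-0.0],[0.0,0.001,0.0],0]
[[0.03,-2.91,-0.0],[0.0,0.001,0.0],0]
```

View pics/s12c.png

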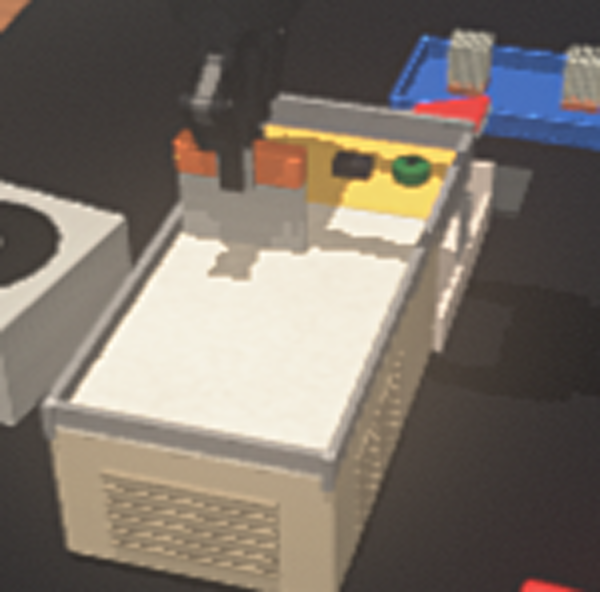

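The far lane is clean behind the blade at crop (245,215). Sweeping on to the flap.

{"name": "arm_command", "arguments": {"rows": [[[0, -1.0, 0], [0, 0, 0], 0], [[0, -1.0, 0], [0, 0, 0], 0], [[0, -1.0, 0], [0, 0, 0], 0], [[0, -1.0, 0], [0, 0, 0], 0], [[0, -1.0, 0], [0, 0, 0], 0], [[0, -1.0, 0], [0, 0, 0], 0], [[0, -1.0, 0], [0, 0, 0], 0], [[0, -0.7, 0], [0, 0, 0], 0]]}}

```text
t: 28.7
tcp_pos: [0.5978, -0.0594, 0.1718]
eef_rot: [0.013, 0.706, -0.014, 0.708]
ft_force: [0.4, 0.6, -1.4]
width: 0.0175
```

{"name": "arm_command", "arguments": {"rows": [[[0, 0, 0], [0, 0, 0], 0], [[-1.0, 0.3, 0], [0, 0, 0], 0], [[-2.0, 0.5, 0], [0, 0, 0], 0], [[-2.5, 1.0, 0], [0, 0, 0], 0], [[-1.0, 3.5, 0], [0, 0, 0], 0], [[-0.3, 3.5, 0], [0, 0, 0], 0], [[0, 3.5, 0], [0, 0, 0], 0], [[0, 3.5, 0], [0, 0, 0], 0]]}}

```text
t: 29.5
tcp_pos: [0.6044, 0.101, 0.2478]
eef_rot: [0.016, 0.704, -0.017, 0.709]
ft_force: [0.2, -0.9, -1.9]
width: 0.0173
```

```bash
python3 -c "
from h import *
rows([.5163,.3874,.23],93.95,0,step=4)
c=cap('side','s13');c=cap('top','t13')
"; python3 - <<'E'
import cv2
a=cv2.imread('pics/s13.png')
cv2.imwrite('pics/s13c.png',cv2.resize(a[110:270,170:320],None,fx=4,fy=3.7,interpolation=cv2.INTER_CUBIC))
E
```

```text
t 29.5 p [0.6044 0.101  0.2478] yaw 87.34 xax [ 0.007 -0.001 -1.   ] w 0.0173 F [ 0.2 -0.9 -1.9] q [ 0.11  0.12  1.17 -0.    1.84 -1.41]
8
[[0.21,3.52,-1.27],[-0.014,0.001,0.0],0]
[[0.21,3.54,-1.22],[-0.014,0.001,0.0],0]
[[0.21,3.56,-1.17],[-0.014,0.001,0.0],0]
[[0.22,3.58,-1.11],[-0.014,0.001,0.0],0]
[[0.22,3.59,-1.06],[-0.014,0.001,0.0],0]
[[0.22,3.61,-1.01],[-0.014,0.001,0.0],0]
[[0.22,3.62,-0.96],[-0.014,0.001,0.0],0]
[[0.22,3.63,-0.9],[-0.014,0.001,0.0],0]
```

View pics/s13c.png

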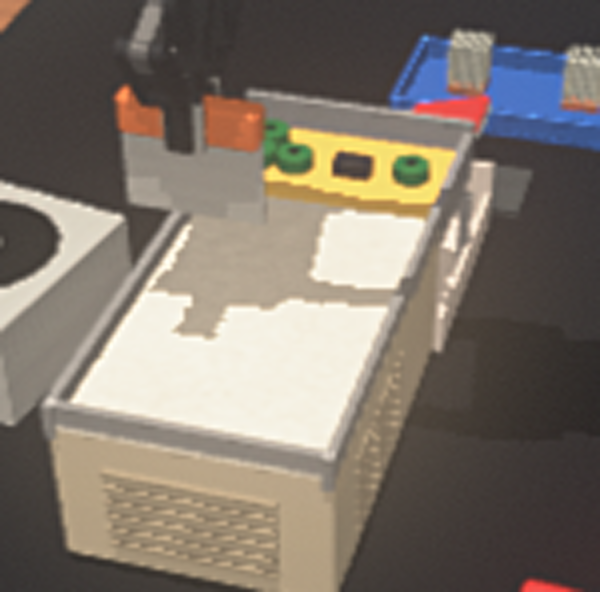

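View pics/t13.png

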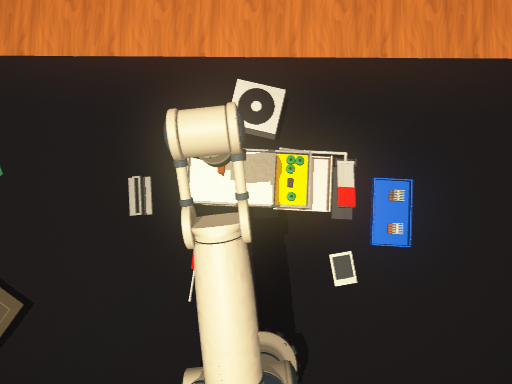

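All five scraps are on the flap: feet at (291,159), (300,160), (290,169) and (291,197), block at (290,183). Taking the scraper back to the stand.

{"name": "arm_command", "arguments": {"rows": [[[0.1, 3.5, -1.3], [-0.014, 0, 0], 0], [[0.1, 3.5, -1.2], [-0.014, 0, 0], 0], [[0.1, 3.6, -1.2], [-0.014, 0, 0], 0], [[0.1, 3.6, -1.1], [-0.014, 0, 0], 0], [[0.1, 3.6, -1.1], [-0.014, 0, 0], 0], [[0.1, 3.6, -1.0], [-0.014, 0, 0], 0], [[0.1, 3.0, -1.0], [-0.014, 0, 0], 0], [[0, 1.0, -0.3], [0, 0, 0], 0]]}}

```text
t: 30.4
tcp_pos: [0.5178, 0.3669, 0.2449]
eef_rot: [-0.021, 0.703, 0.022, 0.711]
ft_force: [0.7, -0.7, -2.4]
width: 0.0171
```

```bash
python3 -c "
from h import *
rows([.5163,.3874,.15],93.95,0,step=4)
"
```

```text
t 30.4 p [0.5178 0.3669 0.2449] yaw 93.53 xax [ 0.011  0.001 -1.   ] w 0.0171 F [ 0.7 -0.7 -2.4] q [ 0.57  0.18  1.11 -0.    1.84 -1.07]
3
[[3.16,0.68,-0.04],[-0.002,0.004,-0.0],0]
[[3.16,0.68,-0.03],[-0.002,0.004,-0.0],0]
[[3.16,0.69,-0.02],[-0.002,0.004,-0.0],0]
```

{"name": "arm_command", "arguments": {"rows": [[[2.5, 0.7, -0.1], [-0.004, 0.006, 0], 0], [[3.5, 0.7, 0], [-0.003, 0.006, 0], 0], [[3.0, 0.6, 0], [0, 0, 0], 0], [[2.0, 0, 0], [0, 0, 0], 0], [[0.5, 0, 0], [0, 0, 0], 0], [[0, 0, 0], [0, 0, 0], 0]]}}

```text
t: 31.0
tcp_pos: [0.5171, 0.3882, 0.1318]
eef_rot: [-0.024, 0.705, 0.026, 0.709]
ft_force: [0.5, -0.7, -1.7]
width: 0.0169
```

```bash
python3 -c "
from h import *
rows([.5163,.3874,.105],93.95,0,step=4)
"
```

```text
t 31.0 p [0.5171 0.3882 0.1318] yaw 94.05 xax [ 0.005  0.002 -1.   ] w 0.0169 F [ 0.5 -0.7 -1.7] q [ 0.59  0.21  1.27 -0.    1.65 -1.05]
1
[[2.68,-0.08,-0.1],[0.002,0.006,-0.002],0]
```

{"name": "arm_command", "arguments": {"rows": [[[1.0, -0.1, -0.1], [0.002, 0.005, -0.002], 0], [[1.2, 0, 0], [0, 0, 0], 0], [[0.4, 0, 0], [0, 0, 0], 0], [[0, 0, 0], [0, 0, 0], 0]]}}

```text
t: 31.4
tcp_pos: [0.5183, 0.387, 0.1085]
eef_rot: [-0.023, 0.705, 0.025, 0.709]
ft_force: [0.1, 0.2, -2.3]
width: 0.0169
```

```bash
python3 -c "
from h import *
rows([.5163,.3874,.095],93.95,0,step=4)
cap('side','s14')"; python3 - <<'E'
import cv2
a=cv2.imread('pics/s14.png')
cv2.imwrite('pics/s14c.png',cv2.resize(a[250:370,160:290],None,fx=4.5,fy=4.5,interpolation=cv2.INTER_CUBIC))
E
```

```text
t 31.4 p [0.5183 0.387  0.1085] yaw 93.83 xax [ 0.006  0.003 -1.   ] w 0.0169 F [ 0.1  0.2 -2.3] q [ 0.59  0.22  1.31 -0.    1.61 -1.05]
1
[[1.35,0.05,-0.21],[-0.002,0.006,-0.003],0]
```

View pics/s14c.png

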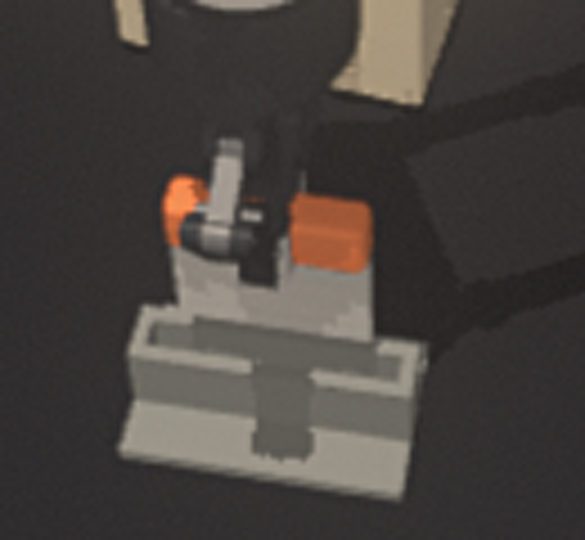

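The blade hangs straight above the slot, at crop (275,330). Lowering in.

{"name": "arm_command", "arguments": {"rows": [[[0.8, 0.05, -0.15], [0, 0.005, -0.003], 0], [[0.8, 0, -0.05], [0, 0, 0], 0], [[0.8, 0, 0], [0, 0, 0], 0], [[0.6, 0, 0], [0, 0, 0], 0], [[0, 0, 0], [0, 0, 0], 0]]}}

```text
t: 31.95
tcp_pos: [0.5164, 0.3878, 0.0769]
eef_rot: [-0.024, 0.706, 0.024, 0.707]
ft_force: [-0.0, 0.1, -2.8]
width: 0.0173
```

```bash
python3 -c "
from h import *
rows([.5163,.3874,.057],93.95,0,step=4)"
```

```text
t 31.95 p [0.5164 0.3878 0.0769] yaw 93.85 xax [ 0.002  0.    -1.   ] w 0.0173 F [-0.   0.1 -2.8] q [ 0.59  0.24  1.34 -0.    1.56 -1.05]
1
[[1.99,-0.04,-0.02],[-0.002,0.002,-0.0],0]
```

{"name": "arm_command", "arguments": {"rows": [[[0.8, 0, 0], [0, 0, 0], 0], [[0.7, 0, 0], [0, 0, 0], 0], [[0.3, 0, 0], [0, 0, 0], 0], [[0.1, 0, 0], [0, 0, 0], 0]]}}

```text
t: 32.35
tcp_pos: [0.5164, 0.3878, 0.0562]
eef_rot: [-0.024, 0.706, 0.024, 0.707]
ft_force: [-0.2, -0.1, -2.4]
width: 0.0173
```

```bash
python3 -c "
from h import *
rows([.5163,.3874,.0555],93.95,0,step=4)"
```

```text
t 32.35 p [0.5164 0.3878 0.0562] yaw 93.85 xax [ 0.002  0.    -1.   ] w 0.0173 F [-0.2 -0.1 -2.4] q [ 0.59  0.25  1.37 -0.    1.52 -1.05]
1
[[0.07,-0.04,-0.02],[-0.002,0.002,0.0],0]
```

{"name": "arm_command", "arguments": {"rows": [[[0.1, 0, 0], [0, 0, 0], 0], [[0.1, 0, 0], [0, 0, 0], 0], [[0, 0, 0], [0, 0, 0], 0]]}}

```text
t: 32.65
tcp_pos: [0.5168, 0.388, 0.0556]
eef_rot: [-0.023, 0.706, 0.024, 0.708]
ft_force: [-0.1, -0.1, -2.1]
width: 0.0168
```

```bash
python3 -c "
from h import *
stat()"
```

```text
t 32.65 p [0.5168 0.388  0.0556] yaw 93.85 xax [ 0.003  0.001 -1.   ] w 0.0168 F [-0.1 -0.1 -2.1] q [ 0.59  0.25  1.37 -0.    1.52 -1.05]
```

{"name": "arm_command", "arguments": {"rows": [[[0.15, 0, 0], [0, 0, 0], 0], [[0.15, 0, 0], [0, 0, 0], 0]]}}

```text
t: 32.85
tcp_pos: [0.5173, 0.3882, 0.0552]
eef_rot: [-0.023, 0.705, 0.024, 0.708]
ft_force: [-4.9, -3.2, 7.7]
width: 0.0172
```

Seated, with 8 N contact. Opening and retreating.

{"name": "arm_command", "arguments": {"rows": [[[0, 0, 0], [0, 0, 0], 5.0], [[0, 0, 0], [0, 0, 0], 5.0], [[0, 0, 0], [0, 0, 0], 5.0], [[-1.0, 0, 0], [0, 0, 0], 5.0], [[-3.0, 0, 0], [0, 0, 0], 5.0], [[-4, 0, 0], [0, 0, 0], 5.0], [[-4, 0, 0], [0, 0, 0], 5.0], [[-4, 0, 0], [0, 0, 0], 5.0]]}}

```text
t: 33.65
tcp_pos: [0.5142, 0.3864, 0.2133]
eef_rot: [-0.026, 0.709, 0.022, 0.704]
ft_force: [0.4, -0.9, 0.2]
width: 0.05
```

```bash
python3 -c "
from h import *
c=cap('side','s15')
a=u2w(-.038,-.215);print(a)
rows([.42,-.12,.23],93.95,0,step=4.5)"; python3 - <<'E'
import cv2
a=cv2.imread('pics/s15.png')
cv2.imwrite('pics/s15c.png',cv2.resize(a[110:380,150:350],None,fx=2.2,fy=2.2,interpolation=cv2.INTER_CUBIC))
E
```

```text
[ 0.52043137 -0.24787341]
t 33.7 p [0.5158 0.3874 0.2229] yaw 93.85 xax [ 0.004  0.002 -1.   ] w 0.0503 F [-1.9 -1.   7. ] q [ 0.59  0.21  1.12 -0.    1.81 -1.05]
12
[[-0.07,-4.17,-1.08],[-0.0,0.0,-0.0],0]
[[-0.07,-4.17,-1.08],[-0.0,0.0,-0.0],0]
[[-0.07,-4.17,-1.08],[-0.0,0.0,-0.0],0]
[[-0.07,-4.17,-1.08],[-0.0,0.0,-0.0],0]
[[-0.07,-4.16,-1.08],[-0.0,0.0,-0.0],0]
[[-0.07,-4.16,-1.08],[-0.0,0.0,-0.0],0]
[[-0.06,-4.16,-1.08],[-0.0,0.0,-0.0],0]
[[-0.06,-4.16,-1.08],[-0.0,0.0,-0.0],0]
[[-0.06,-4.16,-1.09],[-0.0,0.0,-0.0],0]
[[-0.06,-4.16,-1.09],[-0.0,0.0,-0.0],0]
[[-0.06,-4.16,-1.09],[-0.0,0.0,-0.0],0]
[[-0.06,-4.16,-1.09],[-0.0,0.0,-0.0],0]
```

View pics/s15c.png

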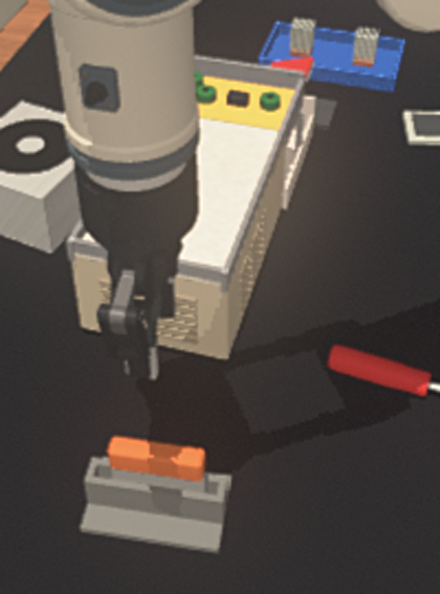

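The scraper stands upright in its slot at crop (157,460), and the scrap is still on the flap. Moving to the pedal with the fingers shut.

```bash
python3 -c "
from h import *
rows([.519,-.249,.20],0,0,step=4)"
```

```text
t 33.7 p [0.5158 0.3874 0.2229] yaw 93.85 xax [ 0.004  0.002 -1.   ] w 0.0503 F [-1.9 -1.   7. ] q [ 0.59  0.21  1.12 -0.    1.81 -1.05]
16
[[0.14,-3.97,-0.25],[0.102,0.0,-0.0],0]
[[0.14,-3.97,0.16],[0.102,0.0,-0.0],0]
[[0.14,-3.94,0.56],[0.102,0.0,-0.0],0]
[[0.14,-3.86,0.96],[0.102,0.0,-0.0],0]
[[0.14,-3.74,1.35],[0.102,0.0,-0.0],0]
[[0.14,-3.58,1.73],[0.102,0.0,-0.0],0]
[[0.14,-3.39,2.09],[0.102,0.0,-0.0],0]
[[0.14,-3.16,2.42],[0.102,0.0,-0.0],0]
[[0.14,-2.89,2.73],[0.102,0.0,-0.0],0]
[[0.14,-2.6,3.01],[0.102,0.0,-0.0],0]
[[0.14,-2.28,3.26],[0.102,0.0,-0.0],0]
[[0.14,-1.93,3.48],[0.102,0.0,-0.0],0]
[[0.14,-1.57,3.66],[0.102,0.0,-0.0],0]
[[0.14,-1.18,3.8],[0.102,0.0,-0.0],0]
[[0.14,-0.79,3.9],[0.102,0.0,-0.0],0]
[[0.14,-0.39,3.96],[0.102,0.0,-0.0],0]
```

{"name": "arm_command", "arguments": {"rows": [[[0, -3.0, -0.2], [0.102, 0, 0], 0], [[0, -4.0, 0.2], [0.102, 0, 0], 0], [[0, -3.9, 0.6], [0.102, 0, 0], 0], [[0, -3.9, 1.0], [0.102, 0, 0], 0], [[0, -3.7, 1.4], [0.102, 0, 0], 0], [[0, -3.6, 1.7], [0.102, 0, 0], 0], [[0, -3.4, 2.1], [0.102, 0, 0], 0], [[0, -3.2, 2.4], [0.102, 0, 0], 0]]}}

```text
t: 34.5
tcp_pos: [0.5163, 0.0738, 0.2312]
eef_rot: [0.272, 0.65, -0.26, 0.661]
ft_force: [1.2, -0.1, -0.6]
width: 0.0002
```

{"name": "arm_command", "arguments": {"rows": [[[0, -2.9, 2.7], [0.102, 0, 0], 0], [[0, -2.6, 3.0], [0.102, 0, 0], 0], [[0, -2.3, 3.3], [0.102, 0, 0], 0], [[0, -1.9, 3.5], [0.102, 0, 0], 0], [[0, -1.6, 3.7], [0.102, 0, 0], 0], [[0, -1.2, 3.8], [0.102, 0, 0], 0], [[0, -0.8, 3.9], [0.102, 0, 0], 0], [[0, -0.4, 2.5], [0.05, 0, 0], 0]]}}

```text
t: 35.3
tcp_pos: [0.5037, -0.245, 0.2343]
eef_rot: [0.509, 0.494, -0.49, 0.506]
ft_force: [-0.5, 0.7, -0.3]
width: -0.0
```

```bash
python3 -c "
from h import *
rows([.519,-.249,.15],0,0,step=4)"
```

```text
t 35.3 p [ 0.5037 -0.245   0.2343] yaw -0.01 xax [ 0.031  0.007 -0.999] w -0.0 F [-0.5  0.7 -0.3] q [-0.53 -0.04  1.36  0.02  1.8  -0.52]
3
[[2.82,0.42,0.15],[-0.0,-0.002,-0.01],0]
[[2.82,0.45,0.15],[-0.0,-0.002,-0.01],0]
[[2.81,0.48,0.14],[-0.0,-0.002,-0.01],0]
```

{"name": "arm_command", "arguments": {"rows": [[[1.5, 0.5, 0.2], [0, -0.003, -0.015], 0], [[2.5, 0.6, 0.1], [0, -0.003, -0.015], 0], [[2.5, 0.4, 0.1], [0, 0, 0], 0], [[1.0, 0, 0], [0, 0, 0], 0], [[0.3, 0, 0], [0, 0, 0], 0], [[0, 0, 0], [0, 0, 0], 0]]}}

```text
t: 35.9
tcp_pos: [0.5204, -0.2508, 0.1549]
eef_rot: [0.501, 0.499, -0.5, 0.5]
ft_force: [0.0, -0.3, 0.3]
width: -0.0001
```

```bash
python3 -c "
from h import *
c=cap('side','s16')
rows([.519,-.249,.08],0,0,step=4)"; python3 - <<'E'
import cv2
a=cv2.imread('pics/s16.png')
cv2.imwrite('pics/s16c.png',cv2.resize(a[60:260,180:380],None,fx=2.9,fy=2.9,interpolation=cv2.INTER_CUBIC))
E
```

```text
t 35.95 p [ 0.5206 -0.2509  0.1555] yaw -0.14 xax [ 0.003 -0.002 -1.   ] w -0.0 F [ 0.9 -0.6 -0.4] q [-0.51  0.03  1.43 -0.    1.68 -0.51]
2
[[3.78,-0.09,-0.1],[-0.001,0.001,-0.001],0]
[[3.78,-0.09,-0.1],[-0.001,0.001,-0.001],0]
```

View pics/s16c.png

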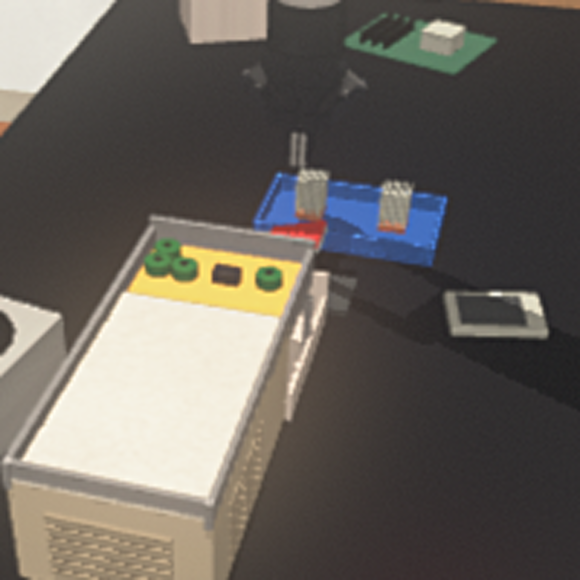

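All five scraps are on the flap, and the fingers are above the pad at crop (300,230). Pressing.

{"name": "arm_command", "arguments": {"rows": [[[2.0, -0.1, -0.1], [0, 0, 0], 0], [[2.5, -0.1, -0.1], [0, 0, 0], 0], [[1.5, 0, 0], [0, 0, 0], 0], [[0.8, 0, 0], [0, 0, 0], 0], [[0.8, 0, 0], [0, 0, 0], 0], [[0.5, 0, 0], [0, 0, 0], 0], [[0.5, 0, 0], [0, 0, 0], 0]]}}

```text
t: 36.65
tcp_pos: [0.5235, -0.2505, 0.0771]
eef_rot: [0.502, 0.493, -0.498, 0.507]
ft_force: [-0.2, -0.4, 0.3]
width: 0.0001
```

```bash
python3 -c "
from h import *
stat()"
```

```text
t 36.65 p [ 0.5235 -0.2505  0.0771] yaw -0.04 xax [ 0.017 -0.01  -1.   ] w 0.0001 F [-0.2 -0.4  0.3] q [-0.5   0.05  1.55 -0.    1.52 -0.5 ]
```

{"name": "arm_command", "arguments": {"rows": [[[0.6, -0.3, 0], [0, 0.008, -0.015], 0], [[0.8, -0.2, 0], [0, 0, 0], 0], [[0.8, 0, 0], [0, 0, 0], 0], [[0.8, 0, 0], [0, 0, 0], 0]]}}

```text
t: 37.05
tcp_pos: [0.52, -0.2516, 0.0526]
eef_rot: [0.501, 0.497, -0.5, 0.502]
ft_force: [-3.3, 1.8, 10.0]
width: 0.0
```

```bash
python3 -c "
from h import *
stat()"
```

```text
t 37.05 p [ 0.52   -0.2516  0.0526] yaw -0.03 xax [ 0.006 -0.004 -1.   ] w 0.0 F [-3.3  1.8 10. ] q [-0.51  0.06  1.58 -0.    1.49 -0.51]
```

{"name": "arm_command", "arguments": {"rows": [[[0.8, 0, 0], [0, 0, 0], 0], [[0.8, 0, 0], [0, 0, 0], 0], [[0.5, 0, 0], [0, 0, 0], 0]]}}

```text
t: 37.35
tcp_pos: [0.5189, -0.252, 0.0377]
eef_rot: [0.5, 0.498, -0.5, 0.502]
ft_force: [-7.5, 5.2, 28.2]
width: -0.0003
```

```bash
python3 -c "
from h import *
stat()"
```

```text
t 37.35 p [ 0.5189 -0.252   0.0377] yaw -0.06 xax [ 0.004 -0.004 -1.   ] w -0.0003 F [-7.5  5.2 28.2] q [-0.51  0.07  1.59 -0.    1.47 -0.51]
```

The pad is on its stop, at z 0.038 with 28 N. Holding briefly and checking.

{"name": "arm_command", "arguments": {"rows": [[[0.25, 0, 0], [0, 0, 0], 0], [[0.25, 0, 0], [0, 0, 0], 0], [[0.25, 0, 0], [0, 0, 0], 0], [[0.25, 0, 0], [0, 0, 0], 0], [[0.25, 0, 0], [0, 0, 0], 0], [[0.25, 0, 0], [0, 0, 0], 0]]}}

```text
t: 37.95
tcp_pos: [0.519, -0.252, 0.0385]
eef_rot: [0.501, 0.497, -0.5, 0.502]
ft_force: [-6.4, 3.9, 12.8]
width: 0.0002
```

```bash
python3 -c "
from h import *
stat();cap('side','s17');cap('top','t17')"; python3 - <<'E'
import cv2
a=cv2.imread('pics/s17.png')
b=cv2.imread('pics/t17.png')
cv2.imwrite('pics/s17c.png',cv2.resize(a[90:260,170:340],None,fx=3.4,fy=3.4,interpolation=cv2.INTER_CUBIC))
cv2.imwrite('pics/t17c.png',cv2.resize(b[130:250,180:420],None,fx=3.2,fy=3.2,interpolation=cv2.INTER_CUBIC))
E
```

```text
t 37.95 p [ 0.519  -0.252   0.0385] yaw -0.04 xax [ 0.006 -0.004 -1.   ] w 0.0002 F [-6.4  3.9 12.8] q [-0.51  0.07  1.59 -0.    1.47 -0.51]
```

View pics/s17c.png

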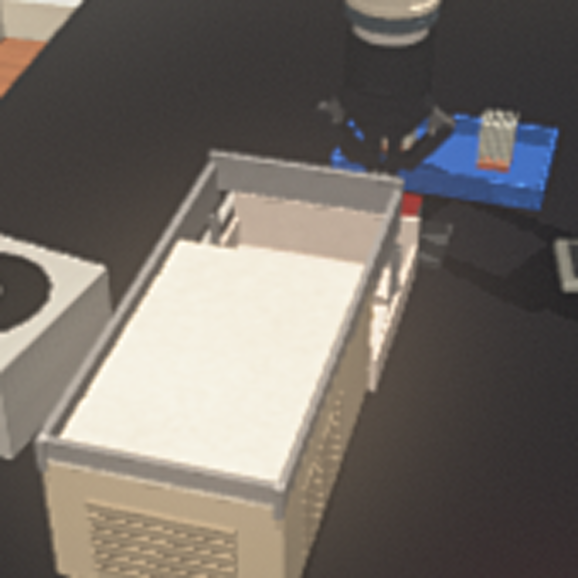

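View pics/t17c.png

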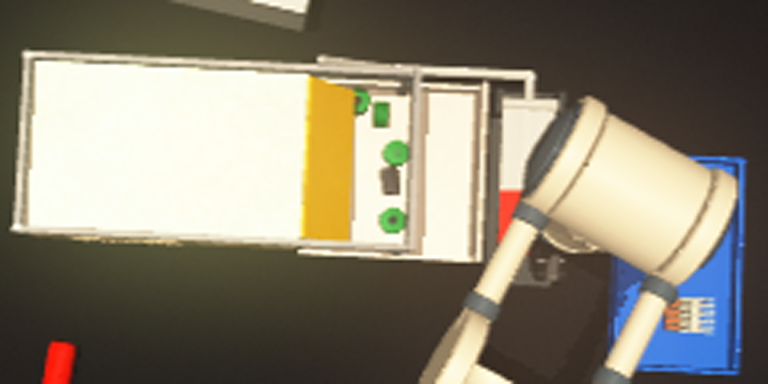

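The flap has tipped and the scrap is in the bin, with one foot at crop (360,100) close to the flap's edge. I'll press firmly once more and look again.

{"name": "arm_command", "arguments": {"rows": [[[0.5, 0, 0], [0, 0, 0], 0], [[0.5, 0, 0], [0, 0, 0], 0], [[0.5, 0, 0], [0, 0, 0], 0], [[0.5, 0, 0], [0, 0, 0], 0]]}}

```text
t: 38.45
tcp_pos: [0.519, -0.2521, 0.0378]
eef_rot: [0.501, 0.496, -0.499, 0.503]
ft_force: [-12.5, 6.2, 24.3]
width: 0.0001
```

```bash
python3 -c "
from h import *
stat();c=cap('top','t18');W=cloud(c)
hsv=cv2.cvtColor(c['color'],cv2.COLOR_RGB2HSV);H,S,V=[hsv[...,i].astype(int) for i in range(3)]
m=(H>45)&(H<85)&(S>100)&(V>40);m[:140]=0;m[215:]=0;m[:,:180]=0;m[:,350:]=0
n,l,st,ce=cv2.connectedComponentsWithStats(m.astype(np.uint8))
for i in range(1,n):
  p=W[l==i];print(ce[i].round(1),st[i,4],(w2u(np.nanmean(p,0))*1000).round(1),np.nanmin(p[:,2]).round(3),np.nanmax(p[:,2]).round(3))
"; python3 - <<'E'
import cv2
b=cv2.imread('pics/t18.png')
cv2.imwrite('pics/t18c.png',cv2.resize(b[140:220,260:350],None,fx=7,fy=7,interpolation=cv2.INTER_CUBIC))
E
```

```text
t 38.45 p [ 0.519  -0.2521  0.0378] yaw -0.02 xax [ 0.008 -0.005 -1.   ] w 0.0001 F [-12.5   6.2  24.3] q [-0.51  0.07  1.6  -0.    1.46 -0.51]
[292.8 161. ] 23 [ 67.7 -55.7] 0.011 0.024
[298.5 165. ] 28 [ 54.5 -73.1] 0.021 0.033
[303.5 177.4] 50 [ 17.  -90.3] 0.013 0.119
[302.5 198.5] 49 [-48.7 -89.8] 0.003 0.118
```

View pics/t18c.png

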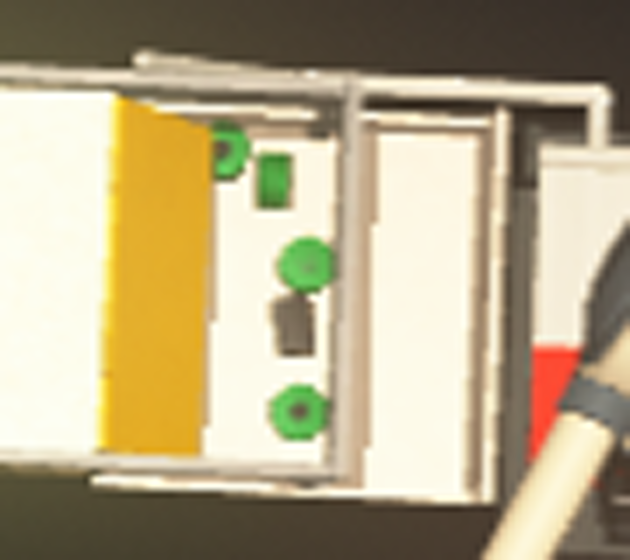

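All four feet and the block are in the bin, with tops below 33 mm and under the flap's tip. Releasing the pedal gently.

{"name": "arm_command", "arguments": {"rows": [[[-0.5, 0, 0], [0, 0, 0], 0], [[-1.0, 0, 0], [0, 0, 0], 0], [[-1.0, 0, 0], [0, 0, 0], 0], [[-1.0, 0, 0], [0, 0, 0], 0], [[-1.5, 0, 0], [0, 0, 0], 0], [[-3.0, 0, 0], [0, 0, 0], 0], [[-4.0, 0, 0], [0, 0, 0], 0], [[-4.0, 0, 0], [0, 0, 0], 0]]}}

```text
t: 39.3
tcp_pos: [0.5148, -0.2503, 0.201]
eef_rot: [-0.5, -0.5, 0.501, -0.499]
ft_force: [0.7, -0.8, 0.0]
width: -0.0002
```

{"name": "arm_command", "arguments": {"rows": [[[-3.0, 0, -1.5], [0, 0, 0], 0], [[0, -3.0, -3.0], [0, 0, 0], 0], [[0, -3.0, -3.0], [0, 0, 0], 0], [[0, -3.0, -3.0], [0, 0, 0], 0], [[0, -1.5, -1.5], [0, 0, 0], 0], [[0, 0, 0], [0, 0, 0], 0], [[0, 0, 0], [0, 0, 0], 0], [[0, 0, 0], [0, 0, 0], 0]]}}

```text
t: 40.1
tcp_pos: [0.4066, -0.1287, 0.2411]
eef_rot: [-0.5, -0.497, 0.502, -0.501]
ft_force: [-0.0, -0.9, 0.2]
width: 0.0
```

```bash
python3 -c "
from h import *
stat();c=cap('top','t19');W=cloud(c);cap('side','s19');C=c['color']
hsv=cv2.cvtColor(C,cv2.COLOR_RGB2HSV);H,S,V=[hsv[...,i].astype(int) for i in range(3)]
B=np.zeros(H.shape,bool);B[140:220,180:370]=1
for nm,m in (('yel',B&(H>22)&(H<35)&(S>150)),('red',B&((H<5)|(H>175))&(S>150)&(V>100))):
  p=W[m];print(nm,np.nanmedian(p,0),np.nanpercentile(p[:,2],[3,97]))
"; python3 - <<'E'
import cv2
b=cv2.imread('pics/t19.png')
cv2.imwrite('pics/t19c.png',cv2.resize(b[130:260,110:430],None,fx=2.4,fy=2.4,interpolation=cv2.INTER_CUBIC))
E
```

```text
t 40.1 p [ 0.4066 -0.1287  0.2411] yaw -0.24 xax [ 0.002 -0.004 -1.   ] w 0.0 F [-0.  -0.9  0.2] q [-0.38 -0.38  1.64 -0.    1.88 -0.38]
yel [ 0.56535162 -0.0803249   0.11884092] [0.11350233 0.12351967]
red [ 0.52062467 -0.24891821  0.07156265] [0.00076456 0.08117359]
```

View pics/t19c.png

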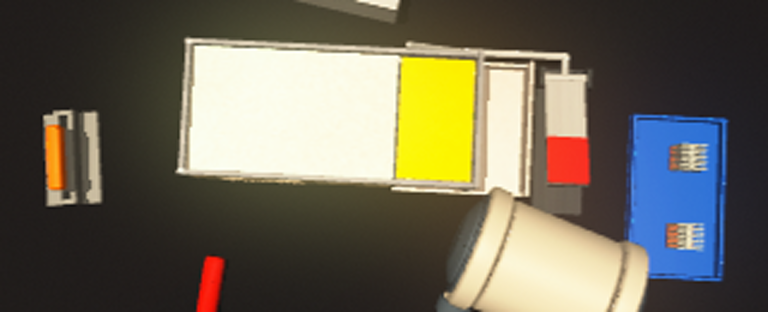

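View pics/s19.png

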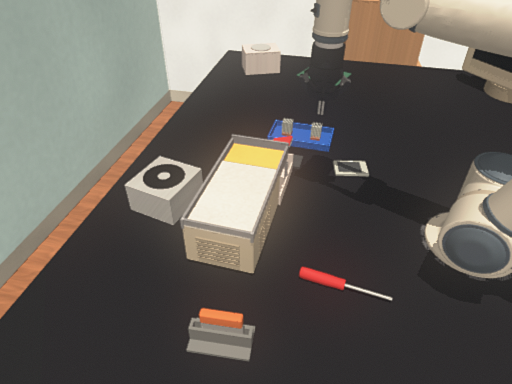

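The final pictures show the flap closed and empty at z 0.119 and the pedal pad up at 0.0716. The deck is clear, both coolers are in the tray at (288,126) and (316,131), and the scraper is upright in its stand at (221,320). Handing in.

```bash
python3 -c "
from h import *
print(bot.hand_in())"
```

```text
the job is handed in; nothing more can be done
None
```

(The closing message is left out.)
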